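# Load the indexing table and lock it at the drill

## Robot

A 6-joint arm with a two-finger parallel gripper is mounted at the origin on the work surface. World frame = base frame: x ahead of the robot, y to its left, z up, the work surface at z = 0. Lengths are in m, angles in rad, forces in N, time in s.
With the tool pointing down it reaches from about 0.35 to 0.85 m from the base axis. Payload 8.1 kg.
Tool frame: the origin (TCP) lies between the finger pads; the fingertips stand 25 mm ahead of it and the grasp point (between the pads) lies 6 mm ahead of it; z points along the fingers, y is the line along which they close (so a half turn about z gives the same grasp; the last joint's range is limited). The gripper opens to 93 mm and grips with 3 to 60 N. Pads are 15 mm wide; open, the fingers measure 128 mm over their backs; the gripper's body (75 mm by 188 mm) begins 65 mm behind the grasp point.
Start: joints at [1.037, 0.13, 1.488, -0, 1.523, -0.085], TCP at [0.26, 0.541, 0.244] pointing down, gripper open.
Joint ranges: [-2.96, 2.96], [-0.89, 2.26], [0.02, 2.5], [-1.34, 4.48], [0, 2.73], [-2.66, 2.66]. Speed limits (rad/s): [2.39, 2.39, 2.79, 3.14, 3.14, 3.14].

## Interface

Orientations are given as a rotation vector (axis times angle).
In Python, from plant import robot gives the robot as it stands.
- The arm moves only by the tool arm_command, never from a script. Its argument "increments" is text: rows parted by semicolons, each of 5 numbers parted by spaces: the closure, from 0 (fully open) to 1 (shut), then the shift along the tool's x, y, z in mm, then the turn about the tool's z in rad. A call has 1 to 5 rows; each row is the pose to reach, as a shift and turn from the pose commanded when the call began, along the tool's axes at that moment; what a row does not reach only later rows make up. A row lasts 1/10 s, in which the tool goes at most 50 mm and 8.59 degrees, less where a joint would pass 70% of its speed; a pose out of reach is approached as far as the arm can. A call with a gripper value outside its range is refused whole. The fingers move at their own pace and stop on an object; "grip_force" is the grip in N (left out, the last holds). Time passes only in rows, so rows that repeat a pose let the fingers close. It gives the time, the measured TCP pose, the force, the opening and the grip force at its end, in the units of the state.
- robot.read_state(): the state, without advancing time (a new reading comes with each control period).
- robot.read_camera(name): name is "scene" or "top"; returns the picture (420x560x3 uint8, blue, green, red); there is no depth.
- robot.camera_model(name): a dict with "fx", "fy", "cx", "cy" (pixels), "D" ([k1, k2, p1, p2, k3] as OpenCV has them; the pictures are not rectified), "eye" and "rotation" of the camera in the world. Camera axes: x right, y down, z forward; pixel columns grow to the right and rows downward; lengths in m; the calibration is good to about 2 mm. A picture is of the moment at which its call begins. camera_model takes no time and is no camera call.
- robot.close_job(): hands the job in; it is judged then, once.
The state is a dict: "t": time; "q": joint angles; "dq": joint speeds; "joint_torque": joint torques, N m; "tool_pos": TCP position; "orientation": TCP orientation; "force": force on the tool from outside, world axes, zero at the start; "wrist_torque": the same for the moment, N m; "opening": finger opening in m; "gripper_force": force on a finger pad.
Only numpy, scipy, OpenCV 4.12 (cv2) and the standard library are available. Lean on these libraries where they do the work, as an engineer would, in place of code of your own. Each camera call takes 0.05 s, during which the arm holds its last target. There are 200 camera calls.

## Task

Load the indexing table for drilling: release its lock collar (white pointer to the green mark), turn the disc by its handle until it clicks into the loading detent with the blue tray towards you, and stand every machine mount on the bench (steel feet with coloured bodies, three to five of them) upright in one row in the tray. Then turn the loaded disc half a turn until it clicks in with the tray facing the drill, and turn the collar to its red locked mark. Never turn the disc while the collar is locked, and leave the grease tin, wrench and screwdriver where they are.

Things in the scene. Friction and masses are not known exactly. Their poses are not given: they have to be found in the camera images.
- indexer: Fixed green indexing table. Origin: on the spindle axis at bench height. Its +x points to its drilling unit (165 mm high, bit tip 212 mm from the spindle axis), its -x to the loading side by the robot (yellow line); turned up to 0.2 rad from the robot's axes. A dark detent housing 50 mm high stands at the disc's rim, 30 degrees anticlockwise of +x, 210 to 255 mm from the spindle.
- spindle (a point): Point on the spindle axis at the height of the disc's top (55 mm above the bench). Axes as indexer.
- disc (a joint): Turning disc (380 mm across, top 55 mm above bench), rad, growing anticlockwise from above. 0: tray on the loading side; 3.14: tray faces the drill. A spring plunger clicks in at both and then holds within 0.01 rad, pulling in from about 0.03; the bumps beside a detent take up to 10 N at the handle, between detents about 2 N. Stays where left. End stops 0.35 rad past the detents.
- handle (a point): Black upright handle post on the disc, 26 mm diameter, 130 mm from the spindle, opposite the tray; stands from 55 to 115 mm above the bench. This point is on its axis, 95 mm above the bench. Axes turn with the disc: own +x points from the spindle out to the handle.
- tray_floor (a point): Centre of the inner floor of the blue open tray fixed on the disc, 58 mm above the bench, 100 mm from the spindle. Inside 68 mm (its x, radial: own +x points to the spindle) by 240 mm (its y); walls 4 mm thick, 18 mm high above this floor. It fits all the mounts standing in one row along its y, their 60 mm feet across it.
- collar (a joint): Captive lock collar round the spindle in the middle of the disc, rad, growing clockwise from above. 0: white pointer at the green mark (released, towards indexer's +x); 1.2: at the red mark (locked). Starts at 0.7 to 1.3. Slight friction (0.12 N m), stays where left, goes 0.3 rad past either mark. It does not turn with the disc.
- collar_bar (a point): Middle of the collar's red grip bar, on the spindle axis, 108 mm above the bench; bar 56 mm long along its own x (white pointer end is +x), 16 mm wide along its own y, from 89 to 117 mm above the bench. Under it the round collar (58 mm across) and a flange (84 mm across, up to 67 mm above the bench).
- mount_a: Machine mount: steel foot 60 mm (its x) by 42 mm (its y), 20 mm thick, with a black body 36 by 36 mm on its middle, 64 mm tall in all. About 420 g, mostly in the foot. Origin: centre of its underside. May be absent.
- mount_b: Machine mount: steel foot 60 mm (its x) by 42 mm (its y), 20 mm thick, with an orange body 36 by 36 mm on its middle, 60 mm tall in all. About 420 g, mostly in the foot. Origin: centre of its underside. May be absent.
- mount_c: Machine mount: steel foot 60 mm (its x) by 36 mm (its y), 20 mm thick, with a yellow body 36 mm (its x) by 30 mm (its y) on its middle, 66 mm tall in all. About 420 g, mostly in the foot. Origin: centre of its underside. May be absent.
- mount_d: Machine mount: steel foot 60 mm (its x) by 42 mm (its y), 20 mm thick, with a green round body 36 mm across on its middle, 64 mm tall in all. About 420 g, mostly in the foot. Origin: centre of its underside. May be absent.
- hub: Machine mount: round steel foot 52 mm across, 20 mm thick, with a white round body 36 mm across on its middle, 62 mm tall in all. About 420 g, mostly in the foot. Origin: centre of its underside. May be absent.
- tin: Bystander: blue grease tin with a steel lid, 62 mm diameter, 64 mm tall, standing among the mounts. Origin: centre of its underside.
- wrench: Bystander: steel wrench lying near the mounts, about 180 mm long.
- screwdriver: Bystander: screwdriver lying near the mounts, about 200 mm long.
Not all that is in view belongs to the job. Leave any purple look-alike of the mount_d alone.

How it is judged:
On the way, in this order (a step that is already met when the one before it is completed fails the run):
1. the collar is at its released (green) mark, within 0.12 rad (value of joint collar between -0.12 and 0.12 rad), for 0.2 s.
2. the disc is in the loading detent, within 0.05 rad (value of joint disc between -0.05 and 0.05 rad), for 0.3 s.
3. every mount stands in the tray, released, with the disc in the loading detent (all of step 2 and x of mount_a in the frame of tray_floor between -0.016 and 0.016 m and y of mount_a in the frame of tray_floor between -0.102 and 0.102 m and z of mount_a in the frame of tray_floor between -0.006 and 0.006 m and angle between each of mount_a, mount_b, mount_c, mount_d, hub's own z axis and vertical below 0.1 rad and contact force between the fingers and mount_a below 0.1 N and linear speed of each of mount_a, mount_b, mount_c, mount_d, hub below 0.03 m/s and x of mount_b in the frame of tray_floor between -0.016 and 0.016 m and y of mount_b in the frame of tray_floor between -0.102 and 0.102 m and z of mount_b in the frame of tray_floor between -0.006 and 0.006 m and contact force between the fingers and mount_b below 0.1 N and x of mount_c in the frame of tray_floor between -0.016 and 0.016 m and y of mount_c in the frame of tray_floor between -0.105 and 0.105 m and z of mount_c in the frame of tray_floor between -0.006 and 0.006 m and contact force between the fingers and mount_c below 0.1 N and x of mount_d in the frame of tray_floor between -0.016 and 0.016 m and y of mount_d in the frame of tray_floor between -0.102 and 0.102 m and z of mount_d in the frame of tray_floor between -0.006 and 0.006 m and contact force between the fingers and mount_d below 0.1 N and x of hub in the frame of tray_floor between -0.016 and 0.016 m and y of hub in the frame of tray_floor between -0.097 and 0.097 m and z of hub in the frame of tray_floor between -0.006 and 0.006 m and contact force between the fingers and hub below 0.1 N), for 0.3 s.
4. the disc is in the drilling detent, within 0.05 rad, the collar still released (value of joint disc between 3.0916 and 3.1916 rad and value of joint collar below 0.4 rad), for 0.3 s.
5. the collar is at its locked (red) mark, within 0.12 rad, with the disc in the drilling detent (value of joint disc between 3.0916 and 3.1916 rad and value of joint collar between 1.08 and 1.32 rad), for 0.2 s.
At the end, for the whole second after the job is handed in: The disc is at rest in the drilling detent (3.14, within 0.05 rad), the collar is at the locked mark (1.2, within 0.12 rad), and every mount present stands upright (within 0.1 rad) on the tray's floor between its walls (underside within 6 mm of the floor), released and at rest (all of step 5 and velocity of joint disc between -0.05 and 0.05 rad/s and x of mount_a in the frame of tray_floor between -0.016 and 0.016 m and y of mount_a in the frame of tray_floor between -0.102 and 0.102 m and z of mount_a in the frame of tray_floor between -0.006 and 0.006 m and angle between each of mount_a, mount_b, mount_c, mount_d, hub's own z axis and vertical below 0.1 rad and contact force between the fingers and mount_a below 0.1 N and linear speed of each of mount_a, mount_b, mount_c, mount_d, hub below 0.03 m/s and x of mount_b in the frame of tray_floor between -0.016 and 0.016 m and y of mount_b in the frame of tray_floor between -0.102 and 0.102 m and z of mount_b in the frame of tray_floor between -0.006 and 0.006 m and contact force between the fingers and mount_b below 0.1 N and x of mount_c in the frame of tray_floor between -0.016 and 0.016 m and y of mount_c in the frame of tray_floor between -0.105 and 0.105 m and z of mount_c in the frame of tray_floor between -0.006 and 0.006 m and contact force between the fingers and mount_c below 0.1 N and x of mount_d in the frame of tray_floor between -0.016 and 0.016 m and y of mount_d in the frame of tray_floor between -0.102 and 0.102 m and z of mount_d in the frame of tray_floor between -0.006 and 0.006 m and contact force between the fingers and mount_d below 0.1 N and x of hub in the frame of tray_floor between -0.016 and 0.016 m and y of hub in the frame of tray_floor between -0.097 and 0.097 m and z of hub in the frame of tray_floor between -0.006 and 0.006 m and contact force between the fingers and hub below 0.1 N); the robot touches nothing.
It fails at once if the disc is turned (faster than 0.2 rad/s) while the collar is not released (more than 0.5 rad from the green mark) (value of joint collar above 0.5 rad and (velocity of joint disc above 0.2 rad/s or velocity of joint disc below -0.2 rad/s)).
It fails at once if a bystander (tin, wrench or screwdriver) is moved more than 50 mm (distance of any of tin, wrench, screwdriver from where it was at the start of the episode above 0.05 m).
Of mount_a, mount_b, mount_c, mount_d, hub only 3 to 5 are there at a start; the rules pass over those that are not, and their reading is None.
At some moment in a run one of mount_a, mount_b, mount_c, mount_d, hub may be knocked a few centimetres aside while the robot is not near it.
It also fails if it takes over 210 s, if anything falls off the work surface, if the arm or the gripper's body presses on something with over 40 N, if the wrist force passes 120 N, or if a joint passes its speed limit or range.

## Working session

There is one attempt and no reset: what is moved stays moved. The work goes in short steps, Python scripts to look and compute and a tool call to move; the robot and the scene stay as the last step left them, time stands still between calls to the robot, and variables do not carry over. Pictures are saved under pics/ and viewed, at most 14 in all, crops included, and the job is handed in when it is done.

Besides the shell and the picture viewer there is one more tool, called as a command line: name --argument value ..., lists and objects as JSON in quotes. arm_command: Moves the arm, as the interface text tells. Its arguments: {"type":"object","properties":{"increments":{"type":"string"},"grip_force":{"type":"number"}},"required":["increments"]}

```bash
ls; mkdir -p pics; cat > h.py <<'E'
from plant import robot
import numpy as np, cv2
from scipy.spatial.transform import Rotation as R
def cam(n):
    m=robot.camera_model(n); K=np.array([[m['fx'],0,m['cx']],[0,m['fy'],m['cy']],[0,0,1]]);return m,K,np.array(m['D'],float),np.array(m['eye']),np.array(m['rotation'])
def ray(n,px):
    m,K,D,e,Rm=cam(n); u=cv2.undistortPoints(np.array(px,float).reshape(-1,1,2),K,D).reshape(-1,2)
    return e,np.c_[u,np.ones(len(u))]@Rm.T
def onplane(n,px,z):
    e,d=ray(n,px); return e+d*((z-e[2])/d[:,2])[:,None]
def proj(n,P):
    m,K,D,e,Rm=cam(n); p=(np.array(P,float).reshape(-1,3)-e)@Rm
    return cv2.projectPoints(p,np.zeros(3),np.zeros(3),K,D)[0].reshape(-1,2)
def tri(pa,pb):
    (ea,da),(eb,db)=ray('scene',[pa]),ray('top',[pb]); da,db=da[0],db[0]
    s=np.linalg.lstsq(np.c_[da,-db],eb-ea,rcond=None)[0]
    A,B=ea+s[0]*da,eb+s[1]*db; return (A+B)/2,np.linalg.norm(A-B)
E
python3 - <<'E'
from h import *
np.set_printoptions(precision=4,suppress=True)
for n in('scene','top'):
    im=robot.read_camera(n); cv2.imwrite(f'pics/{n}0.png',cv2.resize(im,(800,600),interpolation=cv2.INTER_CUBIC)); cv2.imwrite(f'pics/{n}0raw.png',im)
    m=robot.camera_model(n); print(n,m)
s=robot.read_state(); print(s)
E
```

```text
pics
scene {'fx': 485.72958717282694, 'fy': 485.72958717282694, 'cx': 276.8502417100291, 'cy': 204.9280385227274, 'D': array([-0.0469,  0.    ,  0.    ,  0.    ,  0.    ]), 'eye': array([ 1.4323, -0.2912,  1.3024]), 'rotation': array([-2.0606, -1.4695,  0.5523])}
top {'fx': 493.86895957118713, 'fy': 493.86895957118713, 'cx': 276.9988673367402, 'cy': 208.74333971046417, 'D': array([-0.0798,  0.    ,  0.    ,  0.    ,  0.    ]), 'eye': array([ 0.212 , -0.0175,  1.3903]), 'rotation': array([-2.0959,  2.1326, -0.1976])}
{'t': 0.1, 'q': array([ 1.0366,  0.1311,  1.4892,  0.    ,  1.5231, -0.0854]), 'dq': array([-0.0007, -0.0033,  0.0007,  0.001 ,  0.0006, -0.    ]), 'joint_torque': array([  0.0012, -56.1333, -49.3099,   0.0771,   0.0291,  -0.0001]), 'tool_pos': array([0.2601, 0.5402, 0.2427]), 'orientation': array([-0.6989, -3.0623,  0.0025]), 'force': array([-0.1635, -0.5051, -0.4987]), 'wrist_torque': array([-0.0382,  0.0369,  0.0297]), 'gripper_force': 0.0, 'opening': 0.09265380624490181}
```

View pics/scene0.png

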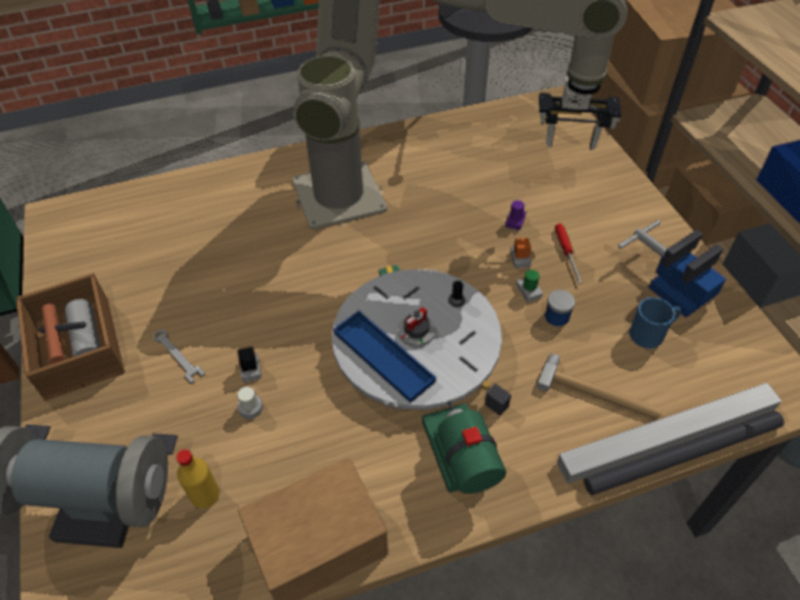

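View pics/top0.png

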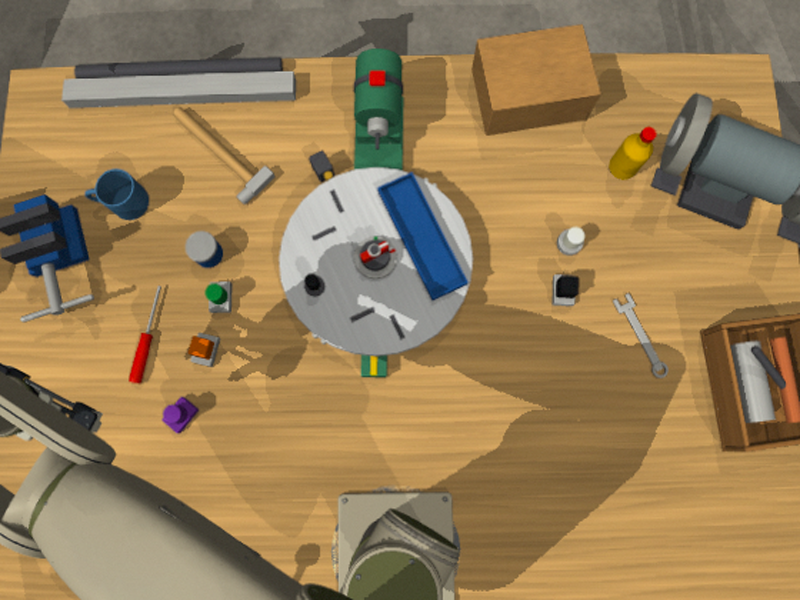

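The scene view (800x600 px) shows the disc at about (417,335) with the tray at its front left and the handle at (457,293). The mounts are black (249,362), white hub (249,402), orange (522,248) and green (531,283). There is no yellow mount, and the purple look-alike is at (516,213). In the top view, the disc is at (375,258), black (566,289), white (571,240), orange (203,348), green (218,294), purple (180,414), tin (204,249), wrench (640,335) and screwdriver (146,335). Next I make enlarged crops to confirm which is which.

```bash
sed -i "s/np.array(m\['rotation'\])/R.from_rotvec(m['rotation']).as_matrix()/" h.py
python3 - <<'E'
from h import *
np.set_printoptions(precision=4,suppress=True)
T=cv2.imread('pics/top0raw.png');S=cv2.imread('pics/scene0raw.png')
def crop(I,u,v,w,h,W,H): 
    u,v=int(u*.7),int(v*.7); return cv2.resize(I[v-h//2:v+h//2,u-w//2:u+w//2],(W,H),interpolation=cv2.INTER_CUBIC)
r1=[crop(T,570,265,50,60,250,300),crop(T,212,322,50,60,250,300),crop(T,375,250,60,60,300,300)]
r2=[crop(S,249,382,50,60,250,300),crop(S,525,265,50,60,250,300),crop(S,417,325,60,60,300,300)]
cv2.imwrite('pics/crop0.png',np.vstack([np.hstack(r1),np.hstack(r2)]))
# colour centroids
rng={'black':None,'orange':((5,150,80),(16,255,255)),'green':((50,120,40),(75,255,255)),'white':((0,0,170),(180,60,255))}
win={'top':{'black':(566,289),'orange':(203,348),'green':(218,294),'white':(571,240)},'scene':{'black':(249,358),'orange':(522,245),'green':(531,280),'white':(247,398)}}
res={}
for n,I in(('top',T),('scene',S)):
    hsv=cv2.cvtColor(I,cv2.COLOR_BGR2HSV)
    for c,(u,v) in win[n].items():
        u,v=int(u*.7),int(v*.7); w=13; sub=hsv[v-w:v+w,u-w:u+w]
        m=cv2.inRange(sub,(0,0,0),(180,255,50)) if c=='black' else cv2.inRange(sub,*rng[c])
        k,l,st,ce=cv2.connectedComponentsWithStats(m); i=1+np.argmax(st[1:,4]); 
        res[n,c]=ce[i]+(u-w,v-w); print(n,c,res[n,c],st[i])
for c in win['top']:
    print(c,tri(res['scene',c],res['top',c]))
# disc ellipse in each view: bright-grey mask not robust; blue tray
for n,I in(('top',T),('scene',S)):
    hsv=cv2.cvtColor(I,cv2.COLOR_BGR2HSV); m=cv2.inRange(hsv,(105,120,40),(125,255,255))
    k,l,st,ce=cv2.connectedComponentsWithStats(m)
    for i in np.argsort(-st[1:,4])[:3]+1: print(n,'blue',st[i],ce[i],cv2.minAreaRect(np.argwhere(l==i)[:,::-1].astype(np.float32)))
    print(n,'yellow',[ (a,b) for a,b in zip(*[x[1:] for x in cv2.connectedComponentsWithStats(cv2.inRange(hsv,(22,150,120),(32,255,255)))[2:]]) if a[4]>8])
    mr=cv2.bitwise_or(cv2.inRange(hsv,(0,150,80),(4,255,255)),cv2.inRange(hsv,(172,150,80),(180,255,255)))
    print(n,'red',[ (a,b) for a,b in zip(*[x[1:] for x in cv2.connectedComponentsWithStats(mr)[2:]]) if a[4]>8])
print(onplane('top',[[375*.7,258*.7],[313*.7,283*.7],[380*.7,130*.7],[375*.7,365*.7],[322*.7,165*.7]],.055))
E
```

```text
top black [396.805 200.44 ] [  7   4  15  16 200]
top orange [139.599  242.8792] [  2   5  19  17 207]
top green [151.0696 205.4304] [  5   7  15  14 158]
top white [402.5339 164.5085] [ 11   4  12  12 118]
scene black [172.6994 251.319 ] [  6   6  12  17 163]
scene orange [365.6667 172.9921] [  9   9  11  13 126]
scene green [371.37 195.84] [  9   7  10  13 100]
scene white [171.8272 275.0741] [ 7  6 12  9 81]
black (array([ 0.4976, -0.3446,  0.0381]), np.float64(0.0023822986796016147))
orange (array([0.3902, 0.3753, 0.0373]), np.float64(0.0032059077109427583))
green (array([0.4959, 0.3464, 0.0383]), np.float64(0.0027106828536009393))
white (array([ 0.5964, -0.3628,  0.0575]), np.float64(0.0021757120407488524))
top blue [ 265  121   62   89 2376] [295.213  165.1515] ((295.20001220703125, 164.9000244140625), (87.65385437011719, 27.280027389526367), 63.43495178222656)
top blue [  10  137   52   56 1158] [ 38.38  165.177] ((35.07584762573242, 162.67135620117188), (53.22987747192383, 42.738094329833984), 76.4295654296875)
top blue [140 171  16  16  79] [149.6456 180.3418] ((149.01278686
[... 1008 characters left out ...]
548.4952 123.2118] ((544.4999389648438, 126.5), (54.99999237060547, 28.999996185302734), 90.0)
scene yellow [(array([271, 187,   3,   3,   9], dtype=int32), array([272., 188.])), (array([129, 321,  17,  18, 151], dtype=int32), array([137.6291, 330.9603]))]
scene red [(array([389, 157,  11,  22, 116], dtype=int32), array([394.0862, 166.6034])), (array([294, 216,   4,   4,  11], dtype=int32), array([295.7273, 217.2727])), (array([324, 299,  13,  12, 117], dtype=int32), array([330.0598, 304.7607])), (array([124, 315,  10,  10,  82], dtype=int32), array([128.6585, 319.5732]))]
[[0.5576 0.0322 0.055 ]
 [0.5099 0.1532 0.055 ]
 [0.8265 0.0193 0.055 ]
 [0.3485 0.0344 0.055 ]
 [0.7532 0.1371 0.055 ]]
```

View pics/crop0.png

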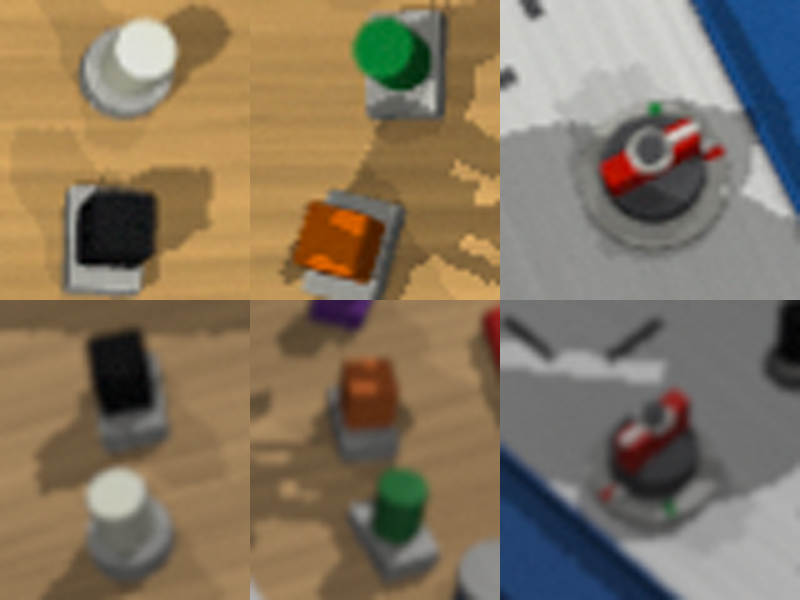

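The crop confirms the four mounts: white hub with a round foot, black a, green d and orange b, all on steel feet. The white pointer on the collar is near the red mark. Now I get the spindle, indexer yaw, disc and collar angles, and the mount yaws.

```bash
python3 - <<'E'
from h import *
from scipy.optimize import least_squares
np.set_printoptions(precision=4,suppress=True)
I={n:cv2.imread(f'pics/{n}0raw.png') for n in('top','scene')}
def disc(n,z,c0):
    S=cv2.GaussianBlur(cv2.cvtColor(I[n],cv2.COLOR_BGR2HSV)[...,1],(3,3),0).astype(np.float32); P=[]
    for a in np.arange(0,2*np.pi,.05):
        r=np.arange(.165,.215,.001); px=proj(n,np.c_[c0[0]+r*np.cos(a),c0[1]+r*np.sin(a),0*r+z]).astype(np.float32)
        s=cv2.remap(S,px[:,:1],px[:,1:],cv2.INTER_LINEAR)[:,0]
        g=np.gradient(s); i=np.argmax(g)
        if g[i]>3 and 4<i<45: P.append([c0[0]+r[i]*np.cos(a),c0[1]+r[i]*np.sin(a)])
    P=np.array(P); f=least_squares(lambda q:np.hypot(P[:,0]-q[0],P[:,1]-q[1])-q[2],[*c0,.19],loss='soft_l1',f_scale=.001)
    return f.x,len(P)
for z in(.045,.055,.065): print(z,disc('top',z,(.557,.032)),disc('scene',z,(.557,.032)))
print('drill red',tri((330.06,304.76),(263.6,54.41)),'yellow z.0,.02',onplane('top',[[260.97,255.4]],0),onplane('top',[[260.97,255.4]],.02), onplane('scene',[[272,188]],0.01))
def cp(o,p): return np.array(o)+np.array(p)/5
C=(int(375*.7)-30,int(250*.7)-30); f=lambda x,y:cp(C,(x-500,y))
g=onplane('top',[f(655,108),f(713,153),f(652,148)],.067);print('green,red mark',g)
b=onplane('top',[f(606,177),f(697,130)],.117); d=b[1]-b[0];print('bar',b,np.arctan2(d[1],d[0]))
b2=onplane('top',[f(615,195),f(708,147)],.1)
for nm,o,a,e in(('black',(374,155),(68,187),(65,292)),('orange',(123,195),(153,207),(125,298)),('green',(123,195),(195,12),(190,118))):
    q=onplane('top',[cp(o,a),cp(o,e)],.02); d=q[0]-q[1]; print(nm,'yaw',np.arctan2(d[1],d[0]),np.linalg.norm(d),q.ravel())
# tray
for n,p,a in(('top',(295.2,164.9),None),('scene',(268.4,248.6),None)): print('tray',onplane(n,[p],.066))
print('handle',tri((457*.7,283*.7),(313*.7,281*.7)))
E
```

```text
0.045 (array([0.5602, 0.0321, 0.1914]), 126) (array([0.559 , 0.0295, 0.1931]), 126)
0.055 (array([0.5575, 0.0319, 0.19  ]), 126) (array([0.5659, 0.0271, 0.1917]), 125)
0.065 (array([0.555 , 0.0315, 0.1885]), 126) (array([0.5722, 0.0247, 0.1897]), 119)
drill red (array([0.8891, 0.0206, 0.1544]), np.float64(0.002760582016257881)) yellow z.0,.02 [[0.3545 0.0408 0.    ]] [[0.3524 0.04   0.02  ]] [[0.3232 0.0417 0.01  ]]
green,red mark [[ 0.5947  0.0299  0.067 ]
 [ 0.5682 -0.002   0.067 ]
 [ 0.5717  0.0318  0.067 ]]
bar [[0.5426 0.0546 0.117 ]
 [0.5676 0.0058 0.117 ]] -1.098055118421607
black yaw -0.0881984318802888 0.06108901234123269 [ 0.5255 -0.3229  0.02    0.4646 -0.3175  0.02  ]
orange yaw -0.27346521377068417 0.05323187076981952 [0.4107 0.3426 0.02   0.3595 0.3569 0.02  ]
green yaw -0.017226437862441484 0.06160945176069972 [0.523  0.3218 0.02   0.4614 0.3229 0.02  ]
tray [[ 0.5982 -0.0598  0.066 ]]
tray [[ 0.6058 -0.0619  0.066 ]]
handle (array([0.5019, 0.1473, 0.1095]), np.float64(0.0020694609134956185))
```

```bash
cat >> h.py <<'E'
def pose():
    s=robot.read_state(); M=R.from_rotvec(s['orientation']).as_matrix(); p=s['tool_pos']
    return np.r_[p,np.arctan2(M[1,1],M[0,1])],s
def plan(wps,c,start=None,step=.045):
    """wps: (x,y,z,h); prints rows per call, in the tool's axes at each call's start"""
    cur=pose()[0] if start is None else np.array(start,float); path=[]; a=cur
    for w in wps:
        w=np.array(w,float); d=w-a; n=max(1,int(np.ceil(max(np.linalg.norm(d[:3])/step,abs(d[3])/.14))))
        path+=[a+d*(k+1)/n for k in range(n)]; a=w
    for i in range(0,len(path),5):
        h=cur[3]; X=np.array([-np.sin(h),np.cos(h)]);Y=np.array([np.cos(h),np.sin(h)])
        print('; '.join(f'{c} {1e3*(p-cur)[:2]@X:.0f} {1e3*(p-cur)[:2]@Y:.0f} {-1e3*(p-cur)[2]:.0f} {-(p-cur)[3]:.2f}' for p in path[i:i+5])); cur=path[min(i+4,len(path)-1)]
    return path[-1]
E
python3 - <<'E'
from h import *
print(pose()[0]); plan([(.556,.031,.19,.47),(.556,.031,.118,.47)],0)
E
```

```text
[0.26006804 0.54017463 0.242718   1.12200288]
0 -35 -24 4 0.05; 0 -70 -47 8 0.09; 0 -104 -71 11 0.14; 0 -139 -94 15 0.19; 0 -174 -118 19 0.23
0 -39 -15 4 0.05; 0 -79 -30 8 0.09; 0 -118 -45 11 0.14; 0 -157 -60 15 0.19; 0 -197 -75 19 0.23
0 -42 -5 4 0.05; 0 -83 -11 8 0.09; 0 -125 -16 11 0.14; 0 -167 -22 15 0.19; 0 -167 -22 51 0.19
0 0 0 36 -0.00
```

arm_command --increments "0 -35 -24 4 0.05; 0 -70 -47 8 0.09; 0 -104 -71 11 0.14; 0 -139 -94 15 0.19; 0 -174 -118 19 0.23"

```text
t: 0.6
tool_pos: [0.3662, 0.3572, 0.2241]
orientation: [-1.048, -2.961, 0.001]
force: [1.0, -0.4, 0.5]
opening: 0.0933
gripper_force: 0.0
```

arm_command --increments "0 -39 -15 4 0.05; 0 -79 -30 8 0.09; 0 -118 -45 11 0.14; 0 -157 -60 15 0.19; 0 -197 -75 19 0.23"

```text
t: 1.1
tool_pos: [0.4724, 0.1751, 0.2052]
orientation: [-1.381, -2.821, 0.0]
force: [0.1, 0.5, -0.1]
opening: 0.0932
gripper_force: 0.0
```

arm_command --increments "0.3 -42 -5 4 0.05; 0.3 -83 -11 8 0.09; 0.3 -125 -16 11 0.14; 0.3 -167 -22 15 0.19; 0.3 -167 -22 15 0.19"

```text
t: 1.6
tool_pos: [0.5585, 0.027, 0.1894]
orientation: [-1.649, -2.674, 0.003]
force: [-1.1, 1.0, -0.2]
opening: 0.0654
gripper_force: 0.0
```

arm_command --increments "0.3 4 0 30 0; 0.3 4 0 60 0; 0.3 4 0 71 0; 0.3 4 0 71 0; 0.3 4 0 71 0"

```text
t: 2.1
tool_pos: [0.556, 0.0353, 0.1206]
orientation: [1.639, 2.679, 0.001]
force: [-0.9, -0.0, 0.1]
opening: 0.0649
gripper_force: 0.0
```

arm_command --increments "1 0 0 0 0; 1 0 0 0 0; 1 0 0 0 0; 1 0 0 0 0; 1 0 0 0 0" --grip_force 20

```text
t: 2.6
tool_pos: [0.5557, 0.035, 0.1199]
orientation: [1.64, 2.679, 0.0]
force: [-0.1, -0.5, 0.1]
opening: 0.0297
gripper_force: 0.0
```

arm_command --increments "1 -3 0 2 0; 1 -3 0 2 0; 1 -3 0 2 0; 1 -3 0 2 0; 1 -3 0 2 0" --grip_force 20

```text
t: 3.1
tool_pos: [0.5569, 0.0319, 0.1173]
orientation: [1.641, 2.679, -0.001]
force: [0.6, -4.3, -3.4]
opening: 0.0158
gripper_force: 19.9
```

arm_command --increments "1 0 0 0 -0.11; 1 0 0 0 -0.22; 1 0 0 0 -0.33; 1 0 0 0 -0.44; 1 0 0 0 -0.55"

```text
t: 3.6
tool_pos: [0.556, 0.0312, 0.1173]
orientation: [-0.845, -3.024, 0.004]
force: [-5.1, -8.6, 0.5]
opening: 0.016
gripper_force: 20.0
```

arm_command --increments "1 0 0 0 -0.11; 1 0 0 0 -0.22; 1 0 0 0 -0.33; 1 0 0 0 -0.44; 1 0 0 0 -0.51"

```text
t: 4.1
tool_pos: [0.5557, 0.0302, 0.1173]
orientation: [-0.056, -3.138, 0.005]
force: [-6.8, -12.8, 2.3]
opening: 0.0156
gripper_force: 20.0
```

arm_command --increments "1 0 0 0 0; 1 0 0 0 0; 0.3 0 0 0 0; 0.3 0 0 0 0; 0.3 0 0 0 0"

```text
t: 4.6
tool_pos: [0.5572, 0.0328, 0.1179]
orientation: [0.061, 3.14, 0.001]
force: [0.2, -0.5, 0.3]
opening: 0.0352
gripper_force: 0.0
```

arm_command --increments "0.3 0 0 -30 0; 0.3 0 0 -70 0; 0.3 0 0 -90 0; 0.3 0 0 -90 0"

```text
t: 5.0
tool_pos: [0.5594, 0.0327, 0.2122]
orientation: [0.06, 3.133, 0.0]
force: [0.1, -0.5, -0.1]
opening: 0.0638
gripper_force: 0.0
```

```bash
python3 - <<'E'
from h import *
print(pose()[0]); plan([(.5015,.149,.21,.44)],0)
E
```

```text
[0.55941914 0.0327375  0.21220309 1.53245585]
0 8 14 0 0.14; 0 16 28 1 0.27; 0 23 43 1 0.41; 0 31 57 1 0.55; 0 39 71 1 0.68
0 15 6 0 0.14; 0 30 12 1 0.27; 0 45 18 1 0.41
```

arm_command --increments "0 8 14 0 0.14; 0 16 28 1 0.27; 0 23 43 1 0.41; 0 31 57 1 0.55; 0 39 71 1 0.68"

```text
t: 5.5
tool_pos: [0.5198, 0.1056, 0.205]
orientation: [-1.112, -2.936, 0.001]
force: [0.2, 0.8, -0.0]
opening: 0.0928
gripper_force: 0.0
```

arm_command --increments "0.2 15 6 0 0.14; 0.2 30 12 1 0.27; 0.2 45 18 1 0.41; 0.2 45 18 1 0.41"

```text
t: 5.9
tool_pos: [0.4973, 0.1495, 0.2041]
orientation: [-1.681, -2.651, 0.001]
force: [0.4, 0.1, 0.4]
opening: 0.0749
gripper_force: 0.0
```

```bash
python3 - <<'E'
from h import *
print(pose()[0])
im=robot.read_camera('scene'); cv2.imwrite('pics/s1.png',cv2.resize(im[170:290,215:375],(800,600),interpolation=cv2.INTER_CUBIC))
plan([(.5015,.149,.101,.44)],0.2)
E
```

```text
[0.49733043 0.14951754 0.20408242 0.44044451]
0.2 -0 1 34 0.00; 0.2 -1 2 69 0.00; 0.2 -1 3 103 0.01
```

View pics/s1.png

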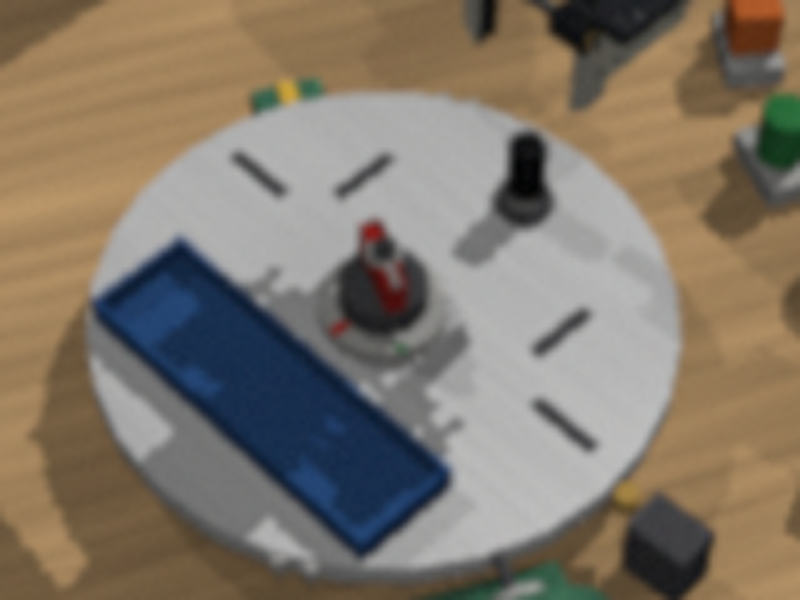

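The bar now points at the green mark (crop 400,345), so the collar is released. The handle is at crop (525,165). I descend onto the handle and grip it.

arm_command --increments "0.2 -1 1 34 0; 0.2 -1 2 69 0; 0.2 -1 3 103 0; 0.2 -1 3 103 0; 0.2 -1 3 103 0"

```text
t: 6.45
tool_pos: [0.5014, 0.1478, 0.1023]
orientation: [-1.677, -2.655, 0.002]
force: [0.4, 0.9, 0.2]
opening: 0.0739
gripper_force: 0.0
```

arm_command --increments "0.8 0 0 0 0; 0.8 0 0 0 0; 0.8 0 0 0 0; 0.8 0 0 0 0; 0.8 0 0 0 0" --grip_force 12

```text
t: 6.95
tool_pos: [0.5021, 0.1484, 0.1031]
orientation: [1.68, 2.654, 0.001]
force: [-0.3, 0.2, 0.2]
opening: 0.039
gripper_force: 0.0
```

arm_command --increments "0.8 0 0 0 0; 0.8 0 0 0 0"

```text
t: 7.15
tool_pos: [0.5021, 0.1486, 0.1028]
orientation: [1.68, 2.654, 0.001]
force: [2.0, 1.7, -1.6]
opening: 0.026
gripper_force: 12.0
```

```bash
cat >> h.py <<'E'
C=np.array([.557,.031]); YAW=-.037
def arc(a0,a1,n,c,r=.13,z=.102,hoff=-np.pi/2,start=None):
    return plan([(C[0]+r*np.cos(a),C[1]+r*np.sin(a),z,a+hoff) for a in np.linspace(a0,a1,n+1)[1:]],c,start)
E
python3 - <<'E'
from h import *
p=pose()[0]; print(p); d=p[:2]-C; a=np.arctan2(d[1],d[0]); print(a,np.hypot(*d))
arc(a,YAW,20,0.8,z=p[2],start=p)
E
```

```text
[0.50211042 0.14855141 0.10282021 0.44209805]
2.00764878210596 0.12973511542954022
0.8 -0 13 -0 0.11; 0.8 -3 26 -0 0.21; 0.8 -6 39 -0 0.31; 0.8 -11 52 -0 0.41; 0.8 -17 64 -0 0.52
0.8 -1 13 -0 0.10; 0.8 -3 26 -0 0.20; 0.8 -6 39 -0 0.31; 0.8 -11 52 -0 0.41; 0.8 -17 64 -0 0.51
0.8 -1 13 -0 0.10; 0.8 -3 26 -0 0.20; 0.8 -6 39 -0 0.31; 0.8 -11 52 -0 0.41; 0.8 -17 64 -0 0.51
0.8 -1 13 -0 0.10; 0.8 -3 26 -0 0.20; 0.8 -6 39 -0 0.31; 0.8 -11 52 -0 0.41; 0.8 -17 64 -0 0.51
```

arm_command --increments "0.8 0 13 0 0.11; 0.8 -3 26 0 0.21; 0.8 -6 39 0 0.31; 0.8 -11 52 0 0.41; 0.8 -17 64 0 0.52" --grip_force 15

```text
t: 7.65
tool_pos: [0.5666, 0.1608, 0.1025]
orientation: [-2.309, -2.128, 0.002]
force: [-4.1, -1.0, 4.0]
opening: 0.0259
gripper_force: 15.0
```

arm_command --increments "0.8 -1 13 0 0.10; 0.8 -3 26 0 0.20; 0.8 -6 39 0 0.31; 0.8 -11 52 0 0.41; 0.8 -17 64 0 0.51"

```text
t: 8.15
tool_pos: [0.6295, 0.1396, 0.1025]
orientation: [-2.771, -1.477, -0.0]
force: [-2.4, 4.4, 2.9]
opening: 0.0256
gripper_force: 15.0
```

arm_command --increments "0.8 -1 13 0 0.10; 0.8 -3 26 0 0.20; 0.8 -6 39 0 0.31; 0.8 -11 52 0 0.41; 0.8 -17 64 0 0.51"

```text
t: 8.65
tool_pos: [0.6741, 0.0904, 0.1025]
orientation: [-3.053, -0.73, -0.003]
force: [1.8, 8.0, -0.8]
opening: 0.0258
gripper_force: 15.0
```

```bash
python3 - <<'E'
from h import *
p,s=pose(); print(p,s['force'],s['opening']); d=p[:2]-C; a=np.arctan2(d[1],d[0]); print(a,np.hypot(*d))
arc(a,YAW,5,0.8,z=p[2],start=p)
E
```

```text
[ 0.67411326  0.09037243  0.10252018 -1.10130007] [ 1.7919621   7.98559967 -0.77414292] 0.025755267024692934
0.4692048117537824 0.1313034744304974
0.8 -2 13 -0 0.10; 0.8 -4 26 -0 0.20; 0.8 -7 39 -0 0.30; 0.8 -12 51 -0 0.41; 0.8 -18 63 -0 0.51
```

arm_command --increments "0.8 -2 13 0 0.10; 0.8 -4 26 0 0.20; 0.8 -7 39 0 0.30; 0.8 -12 51 0 0.41; 0.8 -18 63 0 0.51"

```text
t: 9.15
tool_pos: [0.6882, 0.0266, 0.1027]
orientation: [-3.137, 0.064, -0.008]
force: [12.0, 4.8, -6.3]
opening: 0.0254
gripper_force: 15.0
```

arm_command --increments "0.8 0 0 0 0; 0.8 0 0 0 0; 0.8 0 0 0 0"

```text
t: 9.45
tool_pos: [0.6877, 0.024, 0.1027]
orientation: [3.141, -0.059, 0.006]
force: [9.3, -0.5, -6.5]
opening: 0.026
gripper_force: 15.0
```

arm_command --increments "0.4 0 0 0 0; 0.4 0 0 0 0; 0.4 0 0 0 0; 0.2 0 0 0 0; 0.2 0 0 0 0"

```text
t: 9.95
tool_pos: [0.6859, 0.0246, 0.1026]
orientation: [3.141, -0.058, -0.0]
force: [-0.4, -0.3, 0.5]
opening: 0.061
gripper_force: 0.0
```

arm_command --increments "0.2 0 0 -40 0; 0.2 0 0 -80 0; 0.2 0 0 -130 0; 0.2 0 0 -150 0"

```text
t: 10.35
tool_pos: [0.6878, 0.0245, 0.2595]
orientation: [3.141, -0.058, 0.013]
force: [1.2, 0.2, 1.0]
opening: 0.0741
gripper_force: 0.0
```

```bash
python3 - <<'E'
from h import *
print(pose()[0])
for n in('scene','top'):
    im=robot.read_camera(n); cv2.imwrite(f'pics/{n}2raw.png',im); cv2.imwrite(f'pics/{n}2.png',cv2.resize(im,(800,600),interpolation=cv2.INTER_CUBIC))
E
```

```text
[ 0.68784846  0.02449911  0.25948066 -1.60788299]
```

View pics/top2.png

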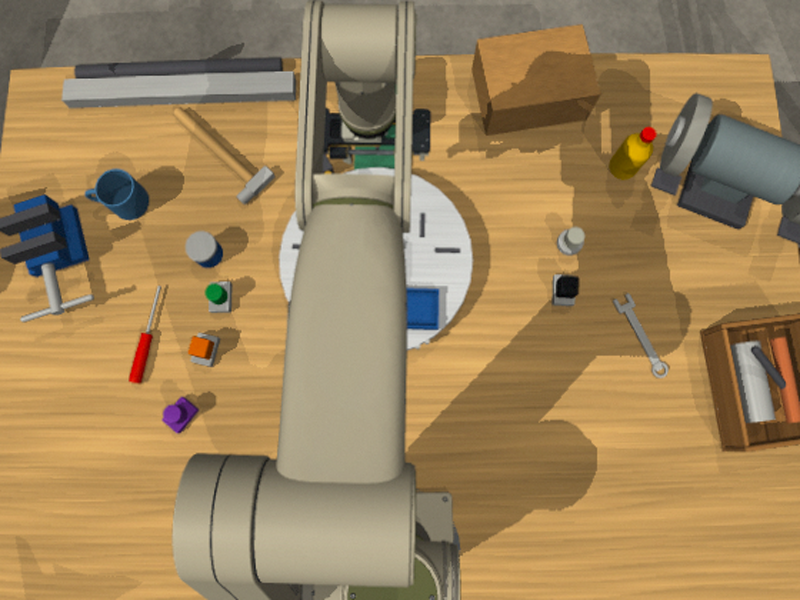

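The tray now faces the robot, as seen behind the arm at top (420,308), and the mounts haven't moved. Next I go to green; the tin at (204,249) is close to it, so I check the clearance.

```bash
python3 - <<'E'
from h import *
np.set_printoptions(precision=4,suppress=True)
T=cv2.imread('pics/top2raw.png');S=cv2.imread('pics/scene2raw.png')
print('tin lid',onplane('top',[[203*.7,246*.7]],.064),onplane('scene',[[560*.7,299*.7]],.064))
e=[.494,.345]
plan([(.494,.345,.17,-.017)],.45)
plan([(.494,.345,.052,-.017)],.45,start=(.494,.345,.17,-.017))
E
```

```text
tin lid [[0.5866 0.3697 0.064 ]] [[0.5905 0.3704 0.064 ]]
0.45 -17 -26 7 -0.13; 0.45 -34 -52 15 -0.27; 0.45 -52 -78 22 -0.40; 0.45 -69 -104 30 -0.53; 0.45 -86 -130 37 -0.66
0.45 3 -31 7 -0.13; 0.45 5 -62 15 -0.27; 0.45 8 -93 22 -0.40; 0.45 10 -125 30 -0.53; 0.45 13 -156 37 -0.66
0.45 21 -23 7 -0.13; 0.45 42 -46 15 -0.27
0.45 0 0 39 -0.00; 0.45 0 0 79 -0.00; 0.45 0 0 118 -0.00
```

arm_command --increments "0.45 -17 -26 7 -0.13; 0.45 -34 -52 15 -0.27; 0.45 -52 -78 22 -0.40; 0.45 -69 -104 30 -0.53; 0.45 -86 -130 37 -0.66"

```text
t: 10.95
tool_pos: [0.6031, 0.1584, 0.2133]
orientation: [-2.988, -0.97, 0.004]
force: [0.2, -0.2, 0.0]
opening: 0.0514
gripper_force: 0.0
```

arm_command --increments "0.45 3 -31 7 -0.13; 0.45 5 -62 15 -0.27; 0.45 8 -93 22 -0.40; 0.45 10 -125 30 -0.53; 0.45 13 -156 37 -0.66"

```text
t: 11.45
tool_pos: [0.5226, 0.2925, 0.1764]
orientation: [-2.512, -1.886, 0.004]
force: [-0.4, -1.0, -0.5]
opening: 0.0508
gripper_force: 0.0
```

arm_command --increments "0.45 21 -23 7 -0.13; 0.45 42 -46 15 -0.27; 0.45 42 -46 15 -0.27; 0.45 42 -46 15 -0.27"

```text
t: 11.85
tool_pos: [0.4911, 0.3452, 0.162]
orientation: [-2.241, -2.201, 0.004]
force: [-0.7, -0.5, -0.3]
opening: 0.0512
gripper_force: 0.0
```

```bash
python3 - <<'E'
from h import *
np.set_printoptions(precision=4,suppress=True)
print(pose()[0]); plan([(.494,.345,.052,-.017)],.45)
im=robot.read_camera('top'); cv2.imwrite('pics/top3raw.png',im)
hsv=cv2.cvtColor(im,cv2.COLOR_BGR2HSV); m=cv2.inRange(hsv,(105,120,30),(125,255,255))
k,l,st,ce=cv2.connectedComponentsWithStats(m[:,190:330]); i=1+np.argmax(st[1:,4]); print(st[i])
r=cv2.minAreaRect(np.argwhere(l==i)[:,::-1].astype(np.float32)); b=cv2.boxPoints(r)+(190,0)
print('tray rim',onplane('top',b,.076),onplane('top',b.mean(0)[None],.07))
E
```

```text
[ 0.4911  0.3452  0.162  -0.0179]
0.45 -0 1 37 -0.00; 0.45 -0 2 73 -0.00; 0.45 -0 3 110 -0.00
[  26  200   91   31 2551]
tray rim [[ 0.4233  0.1596  0.076 ]
 [ 0.5013  0.1581  0.076 ]
 [ 0.4898 -0.0883  0.076 ]
 [ 0.4123 -0.0841  0.076 ]] [[0.4576 0.0363 0.07  ]]
```

arm_command --increments "0.45 0 1 37 0; 0.45 0 2 73 0; 0.45 0 3 110 0; 0.45 0 3 110 0; 0.45 0 3 110 0"

```text
t: 12.4
tool_pos: [0.4954, 0.3442, 0.0537]
orientation: [-2.243, -2.199, 0.002]
force: [-0.4, 0.7, 1.1]
opening: 0.0509
gripper_force: 0.0
```

arm_command --increments "1 0 0 0 0; 1 0 0 0 0; 1 0 0 0 0; 1 0 0 0 0" --grip_force 25

```text
t: 12.8
tool_pos: [0.4964, 0.3459, 0.0561]
orientation: [2.241, 2.201, 0.005]
force: [-1.1, -1.7, 6.7]
opening: 0.0356
gripper_force: 25.0
```

arm_command --increments "1 0 0 -10 0; 1 0 0 -40 0; 1 0 0 -80 0; 1 0 0 -120 0; 1 0 0 -150 0"

```text
t: 13.3
tool_pos: [0.4955, 0.3454, 0.207]
orientation: [2.241, 2.201, 0.004]
force: [0.5, 0.9, -4.9]
opening: 0.0357
gripper_force: 25.0
```

```bash
cat >> h.py <<'E'
TC=np.array([.457,.0355]); YT=-.042
def slot(y): return TC+y*np.array([-np.sin(YT),np.cos(YT)])
E
python3 - <<'E'
from h import *
p,s=pose(); print(p,s['opening'],s['gripper_force'],s['force'])
x,y=slot(.026); print(x,y); plan([(x,y,.2,YT),(x,y,.125,YT)],1)
E
```

```text
[ 0.49550905  0.34543973  0.2070419  -0.01790332] 0.03567171710431969 24.996540248394012 [ 0.47601669  0.85960215 -4.91712299]
0.4580916789803153 0.06147707137080578
1 -41 -5 1 0.00; 1 -81 -9 2 0.01; 1 -122 -14 3 0.01; 1 -163 -18 4 0.01; 1 -203 -23 5 0.02
1 -41 -4 1 0.00; 1 -81 -8 2 0.01; 1 -81 -8 40 0.01; 1 -81 -8 77 0.01
```

arm_command --increments "1 -41 -5 1 0; 1 -81 -9 2 0.01; 1 -122 -14 3 0.01; 1 -163 -18 4 0.01; 1 -203 -23 5 0.02"

```text
t: 13.8
tool_pos: [0.4678, 0.1411, 0.1989]
orientation: [2.263, 2.179, -0.0]
force: [0.0, -0.7, -4.4]
opening: 0.0357
gripper_force: 25.0
```

arm_command --increments "1 -41 -4 1 0; 1 -81 -8 2 0.01; 1 -81 -8 2 0.01; 1 -81 -8 40 0.01; 1 -81 -8 70 0.01"

```text
t: 14.3
tool_pos: [0.458, 0.0619, 0.1287]
orientation: [2.274, 2.165, 0.003]
force: [-0.1, -0.7, -6.4]
opening: 0.0354
gripper_force: 25.0
```

arm_command --increments "1 0 0 0 0; 1 0 0 0 0"

```text
t: 14.5
tool_pos: [0.4569, 0.0624, 0.1286]
orientation: [-2.273, -2.167, 0.002]
force: [0.1, -0.7, -5.0]
opening: 0.0359
gripper_force: 25.0
```

```bash
python3 - <<'E'
from h import *
p,s=pose(); print(p,s['opening'],s['force'])
x,y=slot(.026); print(x,y); plan([(x,y,.114,YT)],1)
E
```

```text
[ 0.45685458  0.06236562  0.12858034 -0.04775932] 0.035871730410630735 [ 0.09764243 -0.68059973 -5.02712597]
0.4580916789803153 0.06147707137080578
1 -1 1 15 -0.01
```

arm_command --increments "1 -1 1 8 0; 1 -1 1 12 0; 1 -1 1 14 0; 1 -1 1 15 0; 1 -1 1 15 0"

```text
t: 15.0
tool_pos: [0.4587, 0.061, 0.1144]
orientation: [2.274, 2.167, 0.0]
force: [-2.6, -0.3, 3.4]
opening: 0.0356
gripper_force: 25.0
```

arm_command --increments "0.4 0 0 0 0; 0.4 0 0 0 0; 0.4 0 0 0 0; 0.4 0 0 0 0"

```text
t: 15.4
tool_pos: [0.4587, 0.061, 0.1138]
orientation: [2.274, 2.167, 0.001]
force: [-0.5, -0.4, 1.0]
opening: 0.0551
gripper_force: 0.0
```

arm_command --increments "0.4 0 0 -30 0; 0.4 0 0 -70 0; 0.4 0 0 -90 0; 0.4 0 0 -90 0"

```text
t: 15.8
tool_pos: [0.4608, 0.0611, 0.2076]
orientation: [2.271, 2.164, 0.008]
force: [0.2, 0.0, -0.0]
opening: 0.0557
gripper_force: 0.0
```

```bash
python3 - <<'E'
from h import *
p,s=pose(); print(p,s['opening'],s['force'])
plan([(.39,.372,.17,-.273)],.4)
E
```

```text
[ 0.46075657  0.06105389  0.20762857 -0.04800734] 0.0557060791234808 [ 0.16039494  0.0020067  -0.01658726]
0.4 38 -11 5 0.03; 0.4 77 -21 9 0.06; 0.4 115 -32 14 0.08; 0.4 154 -43 19 0.11; 0.4 192 -53 24 0.14
0.4 37 -16 5 0.03; 0.4 73 -32 9 0.06; 0.4 110 -48 14 0.08
```

arm_command --increments "0.35 38 -11 5 0.03; 0.35 77 -21 9 0.06; 0.35 115 -32 14 0.08; 0.35 154 -43 19 0.11; 0.35 192 -53 24 0.14"

```text
t: 16.3
tool_pos: [0.4135, 0.2566, 0.1781]
orientation: [-2.421, -2.001, 0.002]
force: [0.3, 0.3, 0.7]
opening: 0.0604
gripper_force: 0.0
```

arm_command --increments "0.35 37 -16 5 0.03; 0.35 73 -32 9 0.06; 0.35 110 -48 14 0.08; 0.35 110 -48 14 0.08; 0.35 110 -48 14 0.08"

```text
t: 16.8
tool_pos: [0.3871, 0.3723, 0.1639]
orientation: [2.496, 1.907, -0.004]
force: [0.5, -0.5, 0.5]
opening: 0.0603
gripper_force: 0.0
```

```bash
python3 - <<'E'
from h import *
p,s=pose(); print(p,s['opening'],s['force'])
plan([(.39,.372,.058,-.273)],.35)
# green check in the tray + orange not moved
S=robot.read_camera('scene'); cv2.imwrite('pics/s3raw.png',S)
hsv=cv2.cvtColor(S,cv2.COLOR_BGR2HSV)
for c,lo,hi in(('orange',(5,150,80),(16,255,255)),('green',(50,120,40),(75,255,255))):
    k,l,st,ce=cv2.connectedComponentsWithStats(cv2.inRange(hsv,lo,hi)); print(c,[(ce[i],st[i,4]) for i in range(1,k) if st[i,4]>30])
cv2.imwrite('pics/s3.png',cv2.resize(S[130:280,200:400],(800,600),interpolation=cv2.INTER_CUBIC))
E
```

```text
[ 0.38706413  0.37230941  0.16388613 -0.26559653] 0.06032380775520593 [ 0.45200745 -0.49804755  0.45222005]
0.35 0 1 35 0.00; 0.35 0 2 71 0.00; 0.35 0 3 106 0.01
orange [(array([365.52985075, 172.94029851]), np.int32(134))]
green [(array([289.61320755, 198.19811321]), np.int32(106))]
```

View pics/s3.png

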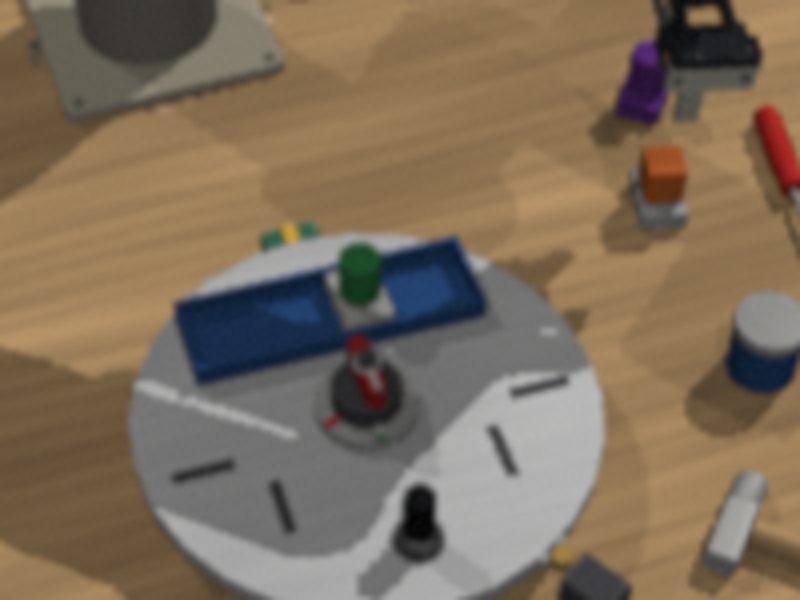

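Green stands upright in the tray at crop (360,280), and the orange pixel position is unchanged. I pick orange next.

arm_command --increments "0.35 0 1 35 0; 0.35 0 2 71 0; 0.35 0 3 106 0.01; 0.35 0 3 106 0.01; 0.35 0 3 106 0.01"

```text
t: 17.35
tool_pos: [0.3911, 0.3703, 0.0597]
orientation: [2.509, 1.891, -0.003]
force: [-0.8, 0.3, -0.4]
opening: 0.0606
gripper_force: 0.0
```

arm_command --increments "1 0 0 0 0; 1 0 0 0 0; 1 0 0 0 0; 1 0 0 0 0; 1 0 0 0 0" --grip_force 25

```text
t: 17.85
tool_pos: [0.3916, 0.3723, 0.061]
orientation: [-2.507, -1.892, -0.003]
force: [-2.2, -0.4, 5.8]
opening: 0.0359
gripper_force: 25.0
```

arm_command --increments "1 0 0 -10 0; 1 0 0 -40 0; 1 0 0 -80 0; 1 0 0 -120 0; 1 0 0 -150 0"

```text
t: 18.35
tool_pos: [0.3913, 0.3717, 0.2127]
orientation: [2.508, 1.892, 0.003]
force: [0.3, 0.6, -3.5]
opening: 0.036
gripper_force: 25.0
```

```bash
python3 - <<'E'
from h import *
p,s=pose(); print(p,s['opening'],s['gripper_force'],s['force'])
x,y=slot(.078); print(x,y); plan([(x,y,.2,YT)],1)
E
```

```text
[ 0.39125565  0.3716705   0.2127114  -0.27783377] 0.03603263400267996 24.95502769947052 [ 0.32417243  0.59103502 -3.5292498 ]
0.46027503694094574 0.11343121411241738
1 -38 23 2 -0.04; 1 -76 46 4 -0.08; 1 -115 69 6 -0.12; 1 -153 91 8 -0.16; 1 -191 114 11 -0.20
1 -42 15 2 -0.04
```

arm_command --increments "1 -38 23 2 -0.04; 1 -76 46 4 -0.08; 1 -115 69 6 -0.12; 1 -153 91 8 -0.16; 1 -191 114 11 -0.20"

```text
t: 18.85
tool_pos: [0.448, 0.1549, 0.1989]
orientation: [2.304, 2.136, 0.0]
force: [1.3, 0.3, -3.9]
opening: 0.0361
gripper_force: 25.0
```

arm_command --increments "1 -42 15 2 -0.04; 1 -42 15 2 -0.04; 1 -42 15 30 -0.04; 1 -42 15 65 -0.04; 1 -42 15 65 -0.04"

```text
t: 19.35
tool_pos: [0.4569, 0.1132, 0.1294]
orientation: [-2.261, -2.176, 0.009]
force: [-0.6, 0.2, -4.1]
opening: 0.0357
gripper_force: 25.0
```

```bash
python3 - <<'E'
from h import *
p,s=pose(); print(p,s['opening'],s['force'])
x,y=slot(.078); print(x,y); plan([(x,y,.119,YT)],1)
E
```

```text
[ 0.45692336  0.11320925  0.12943897 -0.03834966] 0.035651455778716534 [-0.59379893  0.21612176 -4.10780478]
0.46027503694094574 0.11343121411241738
1 0 3 10 0.00
```

arm_command --increments "1 0 3 5 0; 1 0 3 8 0; 1 0 3 10 0; 1 0 3 10 0; 1 0 3 10 0"

```text
t: 19.85
tool_pos: [0.4633, 0.1136, 0.1243]
orientation: [2.263, 2.179, 0.001]
force: [-0.2, -0.0, -2.8]
opening: 0.0359
gripper_force: 25.0
```

arm_command --increments "0.4 0 0 0 0; 0.4 0 0 0 0; 0.4 0 0 0 0; 0.4 0 0 0 0"

```text
t: 20.25
tool_pos: [0.4632, 0.1134, 0.124]
orientation: [2.263, 2.179, 0.001]
force: [-0.4, 0.4, -1.2]
opening: 0.0552
gripper_force: 0.0
```

arm_command --increments "0.4 0 0 -30 0; 0.4 0 0 -70 0; 0.4 0 0 -100 0; 0.4 0 0 -100 0"

```text
t: 20.65
tool_pos: [0.4657, 0.1138, 0.2291]
orientation: [2.26, 2.175, 0.011]
force: [0.5, 0.6, 0.4]
opening: 0.0556
gripper_force: 0.0
```

```bash
python3 - <<'E'
from h import *
p,s=pose(); print(p,s['opening'],s['force'])
plan([(.4568,-.1,.21,-.07),(.497,-.343,.17,-.088)],.4)
T=robot.read_camera('top');S=robot.read_camera('scene'); cv2.imwrite('pics/top4raw.png',T); cv2.imwrite('pics/s4raw.png',S)
def blob(n,I,u,v,lo,hi,w=14):
    u,v=int(u),int(v); m=cv2.inRange(cv2.cvtColor(I,cv2.COLOR_BGR2HSV)[v-w:v+w,u-w:u+w],lo,hi)
    k,l,st,ce=cv2.connectedComponentsWithStats(m); i=1+np.argmax(st[1:,4]); return ce[i]+(u-w,v-w),st[i,4]
K=((0,0,0),(180,255,50)); W=((0,0,170),(180,60,255))
for nm,c,a,b in(('black',K,(396,202),(174,250)),('white',W,(400,168),(173,278))):
    A,B=blob('top',T,*a,*c),blob('scene',S,*b,*c); print(nm,A,B,tri(B[0],A[0]))
E
```

```text
[ 0.46567486  0.11381578  0.22914232 -0.03801802] 0.055636179609485505 [0.49790105 0.55479692 0.35590183]
0.4 -43 -0 4 0.01; 0.4 -86 -0 8 0.01; 0.4 -128 -0 11 0.02; 0.4 -171 -1 15 0.03; 0.4 -214 -1 19 0.03
0.4 -40 10 7 0.00; 0.4 -80 19 13 0.01; 0.4 -120 29 20 0.01; 0.4 -160 38 27 0.01; 0.4 -200 48 33 0.01
0.4 -40 10 7 0.00
black (array([396.53521127, 200.4600939 ]), np.int32(213)) (array([172.88636364, 251.34659091]), np.int32(176)) (array([ 0.49759254, -0.34401865,  0.03773654]), np.float64(0.002527980631387547))Traceback (most recent call last):
  File "<stdin>", line 10, in <module>
  File "<stdin>", line 7, in blob
    return _wrapfunc(a, 'argmax', axis=axis, out=out, **kwds)
    return bound(*args, **kwds)
ValueError: attempt to get argmax of an empty sequence
```

```bash
python3 - <<'E'
from h import *
T=cv2.imread('pics/top4raw.png');S=cv2.imread('pics/s4raw.png')
a=cv2.resize(T[120:270,350:450],(400,600),interpolation=cv2.INTER_CUBIC); b=cv2.resize(S[150:300,130:230],(400,600),interpolation=cv2.INTER_CUBIC)
b2=cv2.resize(S[155:240,235:348],(400,300),interpolation=cv2.INTER_CUBIC); b1=cv2.resize(S[225:300,145:245],(400,300),interpolation=cv2.INTER_CUBIC)
cv2.imwrite('pics/c4.png',np.hstack([a,np.vstack([b2,b1])]))
E
```

```text
(no output)
```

View pics/c4.png

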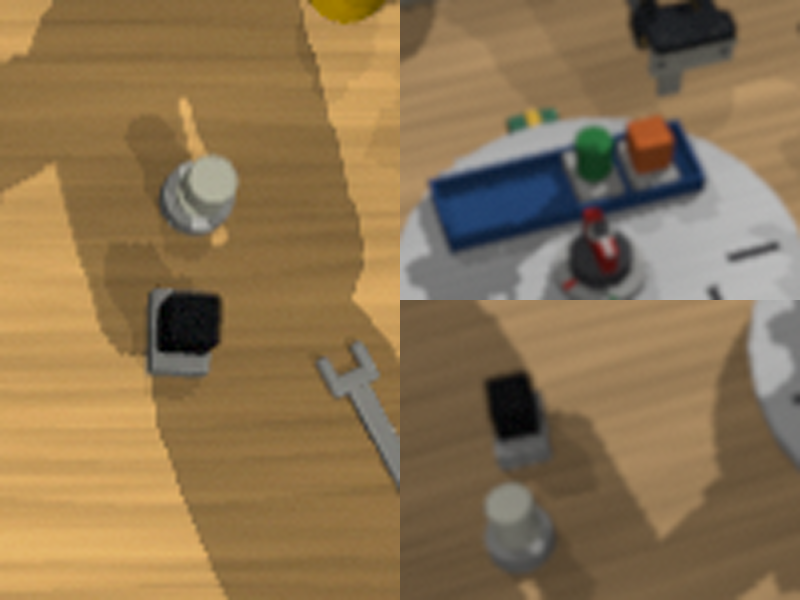

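Green and orange stand upright in the tray at crop (593,155) and (650,145). The hub is only in the arm's shadow and hasn't moved; its top is at crop (210,182). I go to black.

arm_command --increments "0.35 -43 0 4 0.01; 0.35 -86 0 8 0.01; 0.35 -128 0 11 0.02; 0.35 -171 -1 15 0.03; 0.35 -214 -1 19 0.03"

```text
t: 21.25
tool_pos: [0.4524, -0.1016, 0.2025]
orientation: [-2.294, -2.143, 0.002]
force: [0.9, -0.8, 0.1]
opening: 0.0602
gripper_force: 0.0
```

arm_command --increments "0.35 -40 10 7 0; 0.35 -80 19 13 0.01; 0.35 -120 29 20 0.01; 0.35 -160 38 27 0.01; 0.35 -200 48 33 0.01"

```text
t: 21.75
tool_pos: [0.4869, -0.3041, 0.1688]
orientation: [-2.304, -2.13, 0.001]
force: [0.7, -0.4, 0.9]
opening: 0.0604
gripper_force: 0.0
```

arm_command --increments "0.35 -40 10 7 0; 0.35 -40 10 7 0; 0.35 -40 10 7 0"

```text
t: 22.05
tool_pos: [0.4936, -0.3436, 0.1617]
orientation: [-2.305, -2.128, 0.001]
force: [0.0, -0.2, -0.4]
opening: 0.0604
gripper_force: 0.0
```

```bash
python3 - <<'E'
from h import *
p,s=pose(); print(p,s['opening'],s['force'])
plan([(.497,-.343,.058,-.088)],.35)
S=robot.read_camera('scene')
def blob(I,u,v,lo,hi,w=14):
    u,v=int(u),int(v); m=cv2.inRange(cv2.cvtColor(I,cv2.COLOR_BGR2HSV)[v-w:v+w,u-w:u+w],lo,hi)
    k,l,st,ce=cv2.connectedComponentsWithStats(m); i=1+np.argmax(st[1:,4]); return ce[i]+(u-w,v-w),st[i,4]
print(blob(S,174,252,(0,0,0),(180,255,50)))
E
```

```text
[ 0.49356273 -0.34364362  0.16170502 -0.07971877] 0.06038092728417534 [ 0.00933985 -0.2452317  -0.38739674]
0.35 0 1 35 0.00; 0.35 1 2 69 0.01; 0.35 1 3 104 0.01
(array([172.62275449, 251.17365269]), np.int32(167))
```

arm_command --increments "0.35 0 1 35 0; 0.35 1 2 69 0.01; 0.35 1 3 104 0.01; 0.35 1 3 104 0.01; 0.35 1 3 104 0.01"

```text
t: 22.6
tool_pos: [0.4977, -0.3417, 0.0607]
orientation: [-2.314, -2.122, 0.0]
force: [0.3, -0.4, 0.4]
opening: 0.0605
gripper_force: 0.0
```

arm_command --increments "1 0 0 0 0; 1 0 0 0 0; 1 0 0 0 0; 1 0 0 0 0; 1 0 0 0 0" --grip_force 25

```text
t: 23.1
tool_pos: [0.4985, -0.3437, 0.0621]
orientation: [2.316, 2.12, 0.0]
force: [-2.2, 0.6, 6.2]
opening: 0.0359
gripper_force: 25.0
```

arm_command --increments "1 0 0 -10 0; 1 0 0 -40 0; 1 0 0 -80 0; 1 0 0 -120 0; 1 0 0 -150 0"

```text
t: 23.6
tool_pos: [0.4983, -0.3433, 0.2137]
orientation: [2.316, 2.12, 0.001]
force: [1.3, -0.2, -3.0]
opening: 0.0358
gripper_force: 25.0
```

```bash
python3 - <<'E'
from h import *
p,s=pose(); print(p,s['opening'],s['gripper_force'],s['force'])
x,y=slot(-.026); print(x,y); plan([(x,y,.21,YT)],1)
E
```

```text
[ 0.49830745 -0.343266    0.21372612 -0.08804042] 0.03584616065302971 24.998368620872498 [ 1.27315169 -0.16605114 -2.97282695]
0.45590832101968476 0.009522928629194207
1 43 -9 0 -0.01; 1 87 -18 1 -0.01; 1 130 -27 1 -0.02; 1 174 -37 2 -0.02; 1 217 -46 2 -0.03
1 44 -8 0 -0.01; 1 87 -16 1 -0.01; 1 131 -24 1 -0.02
```

arm_command --increments "1 43 -9 0 -0.01; 1 87 -18 1 -0.01; 1 130 -27 1 -0.02; 1 174 -37 2 -0.02; 1 217 -46 2 -0.03"

```text
t: 24.1
tool_pos: [0.4703, -0.1211, 0.2085]
orientation: [-2.285, -2.155, 0.0]
force: [1.0, 0.0, -3.3]
opening: 0.036
gripper_force: 25.0
```

arm_command --increments "1 44 -8 0 -0.01; 1 87 -16 1 -0.01; 1 131 -24 1 -0.02; 1 131 -24 1 -0.02; 1 131 -24 1 -0.02"

```text
t: 24.6
tool_pos: [0.4546, 0.0102, 0.2078]
orientation: [2.26, 2.182, -0.0]
force: [0.6, -0.9, -3.3]
opening: 0.0357
gripper_force: 25.0
```

```bash
python3 - <<'E'
from h import *
p,s=pose(); print(p,s['opening'],s['force'])
x,y=slot(-.026); print(x,y); plan([(x,y,.13,YT),(x,y,.119,YT)],1)
E
```

```text
[ 0.45459347  0.01021625  0.20779779 -0.03517538] 0.03573607367264353 [ 0.57746551 -0.89586372 -3.29833912]
0.45590832101968476 0.009522928629194207
1 -0 1 39 0.00; 1 -1 1 78 0.01; 1 -1 1 89 0.01
```

arm_command --increments "1 -1 0 39 0; 1 -1 0 76 0.01; 1 -1 0 84 0.01; 1 -1 0 88 0.01; 1 -1 0 88 0.01"

```text
t: 25.1
tool_pos: [0.455, 0.007, 0.1204]
orientation: [-2.276, -2.166, 0.001]
force: [-0.1, -0.2, -2.7]
opening: 0.0356
gripper_force: 25.0
```

arm_command --increments "1 0 0 2 0; 1 0 0 3 0; 1 0 0 3 0"

```text
t: 25.4
tool_pos: [0.4556, 0.0071, 0.12]
orientation: [2.274, 2.166, -0.0]
force: [-13.9, -0.6, 22.1]
opening: 0.0357
gripper_force: 25.0
```

arm_command --increments "1 0 0 -2 0; 1 0 0 -2 0; 0.4 0 0 -2 0; 0.4 0 0 -2 0; 0.4 0 0 -2 0"

```text
t: 25.9
tool_pos: [0.4549, 0.0082, 0.1185]
orientation: [-2.274, -2.167, 0.0]
force: [-0.1, -0.1, -0.1]
opening: 0.0536
gripper_force: 0.0
```

arm_command --increments "0.4 0 0 -2 0; 0.4 0 0 -30 0; 0.4 0 0 -70 0; 0.4 0 0 -95 0; 0.4 0 0 -95 0"

```text
t: 26.4
tool_pos: [0.4573, 0.0081, 0.2183]
orientation: [2.27, 2.164, 0.008]
force: [0.3, -0.5, -0.6]
opening: 0.0559
gripper_force: 0.0
```

```bash
python3 - <<'E'
from h import *
p,s=pose(); print(p,s['opening'],s['force'])
T=robot.read_camera('top');S=robot.read_camera('scene'); cv2.imwrite('pics/top5raw.png',T); cv2.imwrite('pics/s5raw.png',S)
def blob(I,u,v,w=11):
    u,v=int(u),int(v); h=cv2.cvtColor(I,cv2.COLOR_BGR2HSV)[v-w:v+w,u-w:u+w]
    m=cv2.inRange(h,(0,0,int(h[...,2].max()*.8)),(180,60,255))
    k,l,st,ce=cv2.connectedComponentsWithStats(m); i=1+np.argmax(st[1:,4]); return ce[i]+(u-w,v-w),st[i,4]
A,B=blob(T,402,165),blob(S,172,275); print(A,B,tri(B[0],A[0]))
plan([(.4568,-.1,.22,-.06),(.595,-.363,.18,-.06)],.35)
E
```

```text
[ 0.45729979  0.00812304  0.21827839 -0.04787995] 0.05590148274961481 [ 0.26615002 -0.50177023 -0.62488283]
(array([411.66666667, 174.66666667]), np.int32(3)) (array([161.625, 267.5  ]), np.int32(16)) (array([ 0.56457936, -0.38577723,  0.06409413]), np.float64(0.0042024051629538746))
0.35 -36 2 -2 0.00; 0.35 -72 5 -4 0.01; 0.35 -108 7 -6 0.01; 0.35 -145 28 -0 0.01; 0.35 -181 50 5 0.01
0.35 -36 22 6 -0.00; 0.35 -73 44 11 -0.00; 0.35 -109 66 17 -0.00; 0.35 -145 88 23 -0.00; 0.35 -182 110 29 -0.00
```

```bash
python3 - <<'E'
from h import *
T=cv2.imread('pics/top5raw.png');S=cv2.imread('pics/s5raw.png')
a=cv2.resize(T[110:260,350:450],(400,600),interpolation=cv2.INTER_CUBIC)
b2=cv2.resize(S[155:240,235:348],(400,300),interpolation=cv2.INTER_CUBIC); b1=cv2.resize(S[225:300,120:220],(400,300),interpolation=cv2.INTER_CUBIC)
cv2.imwrite('pics/c5.png',np.hstack([a,np.vstack([b2,b1])]))
E
```

```text
(no output)
```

View pics/c5.png

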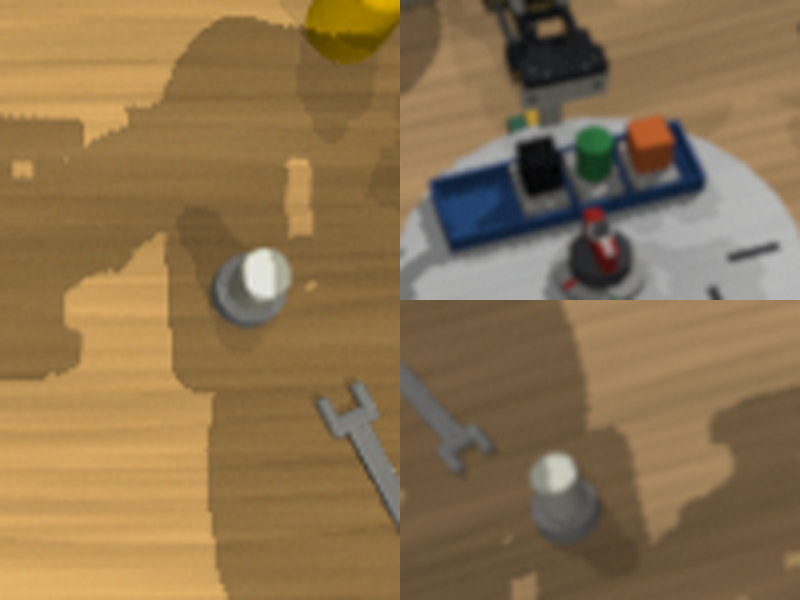

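Three mounts now stand in the tray. The hub was knocked aside: its top is now at crop (266,274) in the top view and (552,473) in the scene view. I re-measure it.

```bash
python3 - <<'E'
from h import *
print(tri((158,268.3),(416.5,178.5)),onplane('top',[(416.5,178.5)],.062),onplane('scene',[(158,268.3)],.062))
plan([(.4568,-.1,.22,-.06),(.5425,-.395,.18,-.06)],.35)
E
```

```text
(array([ 0.5561714 , -0.39944995,  0.05415874]), np.float64(0.0003847874174058054)) [[ 0.55417845 -0.39701354  0.062     ]] [[ 0.56160736 -0.39895632  0.062     ]]
0.35 -36 2 -2 0.00; 0.35 -72 5 -4 0.01; 0.35 -108 7 -6 0.01; 0.35 -150 21 -0 0.01; 0.35 -191 35 5 0.01
0.35 -41 15 6 -0.00; 0.35 -83 29 11 -0.00; 0.35 -124 44 17 -0.00; 0.35 -165 59 23 -0.00; 0.35 -207 74 29 -0.00
```

```bash
python3 - <<'E'
from h import *
plan([(.4568,-.1,.22,-.06),(.556,-.398,.18,-.06)],.35)
E
```

```text
0.35 -36 2 -2 0.00; 0.35 -72 5 -4 0.01; 0.35 -108 7 -6 0.01; 0.35 -145 21 -1 0.01; 0.35 -181 35 4 0.01
0.35 -36 15 5 -0.00; 0.35 -73 29 10 -0.00; 0.35 -109 44 15 -0.00; 0.35 -146 58 20 -0.00; 0.35 -182 73 25 -0.00
0.35 -36 15 5 -0.00
```

arm_command --increments "0.35 -36 2 -2 0; 0.35 -72 5 -4 0.01; 0.35 -108 7 -6 0.01; 0.35 -145 21 -1 0.01; 0.35 -181 35 4 0.01"

```text
t: 27.0
tool_pos: [0.4804, -0.1754, 0.2078]
orientation: [-2.284, -2.155, 0.001]
force: [0.6, 0.4, 0.4]
opening: 0.0604
gripper_force: 0.0
```

arm_command --increments "0.35 -36 15 5 0; 0.35 -73 29 10 0; 0.35 -109 44 15 0; 0.35 -146 58 20 0; 0.35 -182 73 25 0"

```text
t: 27.5
tool_pos: [0.5427, -0.361, 0.1817]
orientation: [-2.282, -2.153, 0.001]
force: [1.3, -1.7, 1.2]
opening: 0.0605
gripper_force: 0.0
```

arm_command --increments "0.35 -36 15 5 0; 0.35 -36 15 5 0; 0.35 -36 15 5 0"

```text
t: 27.8
tool_pos: [0.5551, -0.3966, 0.1762]
orientation: [-2.282, -2.151, 0.001]
force: [0.1, 1.2, -1.0]
opening: 0.0602
gripper_force: 0.0
```

```bash
python3 - <<'E'
from h import *
p,s=pose(); print(p,s['opening'],s['force'])
plan([(.556,-.398,.06,-.06)],.35)
S=robot.read_camera('scene'); cv2.imwrite('pics/c6.png',cv2.resize(S[225:300,120:220],(400,300),interpolation=cv2.INTER_CUBIC))
E
```

```text
[ 0.55513309 -0.39656394  0.17618104 -0.05919532] 0.06022148137791978 [ 0.14797155  1.18742833 -1.02667177]
0.35 -0 0 39 0.00; 0.35 -1 1 77 0.00; 0.35 -1 1 116 0.00
```

View pics/c6.png

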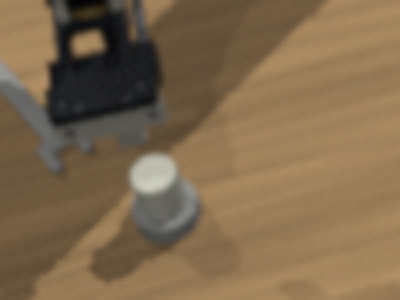

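The hub is still at crop (152,173). I descend and grip it.

arm_command --increments "0.35 -1 0 39 0; 0.35 -1 0 77 0; 0.35 -1 0 115 0; 0.35 -1 0 115 0; 0.35 -1 0 115 0"

```text
t: 28.35
tool_pos: [0.556, -0.3965, 0.065]
orientation: [-2.283, -2.156, 0.0]
force: [1.2, 0.2, 0.3]
opening: 0.0604
gripper_force: 0.0
```

arm_command --increments "1 0 0 0 0; 1 0 0 0 0; 1 0 0 0 0; 1 0 0 0 0; 1 0 0 0 0" --grip_force 25

```text
t: 28.85
tool_pos: [0.557, -0.3986, 0.0664]
orientation: [2.283, 2.154, 0.0]
force: [-0.5, 1.1, 6.9]
opening: 0.0357
gripper_force: 25.0
```

arm_command --increments "1 0 0 -10 0; 1 0 0 -40 0; 1 0 0 -80 0; 1 0 0 -120 0; 1 0 0 -155 0"

```text
t: 29.35
tool_pos: [0.556, -0.3977, 0.2216]
orientation: [-2.285, -2.156, -0.0]
force: [0.3, -0.5, -4.0]
opening: 0.0359
gripper_force: 25.0
```

```bash
python3 - <<'E'
from h import *
p,s=pose(); print(p,s['opening'],s['gripper_force'],s['force'])
x,y=slot(-.082); print(x,y); plan([(x,y,.21,YT)],1)
E
```

```text
[ 0.5560419  -0.39770812  0.22159115 -0.05807166] 0.03585738672984391 24.9906125664711 [ 0.30480265 -0.46203918 -3.96423448]
0.4535570124466981 -0.04642768663100289
1 38 -14 1 -0.00; 1 77 -27 3 -0.00; 1 115 -41 4 -0.01; 1 153 -55 5 -0.01; 1 192 -68 6 -0.01
1 38 -13 1 -0.00; 1 77 -27 3 -0.00; 1 115 -40 4 -0.01; 1 154 -53 5 -0.01
```

arm_command --increments "1 38 -14 1 0; 1 77 -27 3 0; 1 115 -41 4 -0.01; 1 153 -55 5 -0.01; 1 192 -68 6 -0.01"

```text
t: 29.85
tool_pos: [0.4983, -0.2007, 0.2132]
orientation: [-2.274, -2.166, 0.0]
force: [0.9, -0.1, -4.1]
opening: 0.0359
gripper_force: 25.0
```

arm_command --increments "1 38 -13 1 0; 1 77 -27 3 0; 1 115 -40 4 -0.01; 1 154 -53 5 -0.01; 1 154 -53 5 -0.01"

```text
t: 30.35
tool_pos: [0.4522, -0.0417, 0.2082]
orientation: [-2.257, -2.181, -0.001]
force: [0.1, -0.1, -3.2]
opening: 0.0356
gripper_force: 25.0
```

```bash
python3 - <<'E'
from h import *
p,s=pose(); print(p,s['opening'],s['force'])
x,y=slot(-.082); print(x,y); plan([(x,y,.135,YT),(x,y,.1245,YT)],1)
E
```

```text
[ 0.45220609 -0.04174033  0.20819955 -0.03417343] 0.035643999477783225 [ 0.14284397 -0.09746679 -3.20516294]
0.4535570124466981 -0.04642768663100289
1 -2 1 37 0.00; 1 -5 2 73 0.01; 1 -5 2 84 0.01
```

arm_command --increments "1 -4 1 0 0; 1 -4 1 37 0; 1 -4 1 70 0.01; 1 -4 1 80 0.01; 1 -4 1 80 0.01"

```text
t: 30.85
tool_pos: [0.4538, -0.0506, 0.1274]
orientation: [-2.273, -2.164, 0.003]
force: [-0.1, 0.4, -4.3]
opening: 0.0355
gripper_force: 25.0
```

arm_command --increments "1 0 0 2 0; 1 0 0 4 0; 1 0 0 4 0"

```text
t: 31.15
tool_pos: [0.4556, -0.0503, 0.1257]
orientation: [2.273, 2.166, 0.001]
force: [0.6, 0.5, -4.6]
opening: 0.035
gripper_force: 25.0
```

arm_command --increments "1 0 0 1 0; 1 0 0 2 0; 1 0 0 2 0; 0.4 0 0 2 0; 0.4 0 0 1 0"

```text
t: 31.65
tool_pos: [0.4553, -0.0501, 0.1242]
orientation: [2.273, 2.167, 0.001]
force: [-0.3, -0.6, -0.3]
opening: 0.0471
gripper_force: 0.0
```

arm_command --increments "0.4 0 0 0 0; 0.4 0 0 -30 0; 0.4 0 0 -70 0; 0.4 0 0 -110 0; 0.4 0 0 -110 0"

```text
t: 32.15
tool_pos: [0.458, -0.0507, 0.2402]
orientation: [2.268, 2.161, 0.009]
force: [0.7, 0.1, 0.2]
opening: 0.0556
gripper_force: 0.0
```

arm_command --increments "0.2 -45 0 0 0; 0.2 -90 0 0 0; 0.2 -135 0 0 0; 0.2 -180 0 0 0; 0.2 -200 0 0 0"

```text
t: 32.65
tool_pos: [0.4444, -0.253, 0.233]
orientation: [2.277, 2.165, -0.002]
force: [0.8, 1.1, 0.3]
opening: 0.0746
gripper_force: 0.0
```

```bash
python3 - <<'E'
from h import *
p,s=pose(); print(p,s['opening'],s['force'])
T=robot.read_camera('top');S=robot.read_camera('scene'); cv2.imwrite('pics/top7raw.png',T); cv2.imwrite('pics/s7raw.png',S)
a=cv2.resize(T[180:260,200:333],(600,360),interpolation=cv2.INTER_CUBIC);b=cv2.resize(S[155:235,230:363],(400,240),interpolation=cv2.INTER_CUBIC)
o=np.zeros((600,600,3),np.uint8);o[:360]=a;o[360:,:400]=b;cv2.imwrite('pics/c7.png',o)
E
```

```text
[ 0.44439011 -0.25301959  0.2329563  -0.05042711] 0.07457650729837743 [0.75315202 1.09295027 0.34527467]
```

View pics/c7.png

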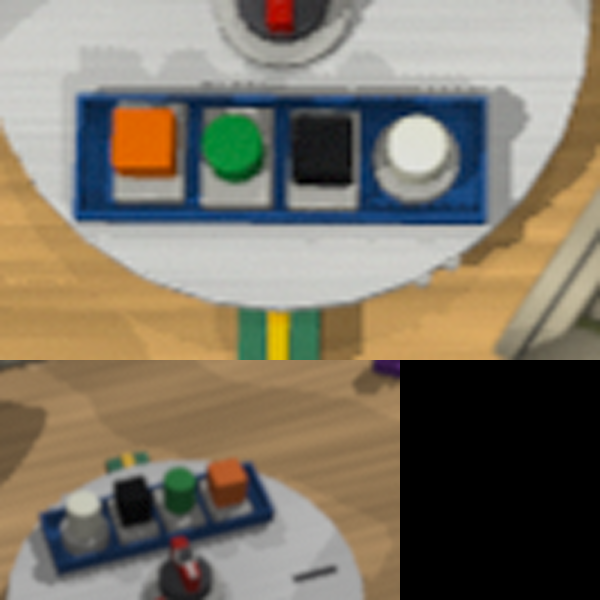

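All four mounts stand upright in one row between the tray walls: orange (143,140), green (233,147), black (322,150) and white (418,145). Next is the handle.

```bash
python3 - <<'E'
from h import *
plan([(.687,.0255,.22,-1.6)],.2)
E
```

```text
0.2 24 19 1 0.13; 0.2 48 38 2 0.26; 0.2 72 57 3 0.39; 0.2 97 76 4 0.52; 0.2 121 95 5 0.65
0.2 31 1 1 0.13; 0.2 61 1 2 0.26; 0.2 92 2 3 0.39; 0.2 123 3 4 0.52; 0.2 154 3 5 0.65
0.2 25 -18 1 0.13; 0.2 50 -36 2 0.26
```

arm_command --increments "0.2 24 19 1 0.13; 0.2 48 38 2 0.26; 0.2 72 57 3 0.39; 0.2 97 76 4 0.52; 0.2 121 95 5 0.65"

```text
t: 33.25
tool_pos: [0.5464, -0.1311, 0.2281]
orientation: [-2.85, -1.321, 0.0]
force: [0.1, -1.5, -0.2]
opening: 0.0748
gripper_force: 0.0
```

arm_command --increments "0.2 31 1 1 0.13; 0.2 61 1 2 0.26; 0.2 92 2 3 0.39; 0.2 123 3 4 0.52; 0.2 154 3 5 0.65"

```text
t: 33.75
tool_pos: [0.6475, -0.015, 0.223]
orientation: [-3.123, -0.342, 0.001]
force: [0.4, 0.6, 0.2]
opening: 0.0744
gripper_force: 0.0
```

arm_command --increments "0.2 25 -18 1 0.13; 0.2 50 -36 2 0.26; 0.2 50 -36 2 0.26; 0.2 50 -36 2 0.26"

```text
t: 34.15
tool_pos: [0.6875, 0.0303, 0.2207]
orientation: [3.141, -0.052, -0.002]
force: [0.6, 0.5, -0.4]
opening: 0.0744
gripper_force: 0.0
```

```bash
python3 - <<'E'
from h import *
print(pose()[0]); plan([(.687,.0255,.102,-1.606)],.2)
E
```

```text
[ 0.68752671  0.03032503  0.22065112 -1.60419597]
0.2 -0 2 40 0.00; 0.2 -0 3 79 0.00; 0.2 -0 5 119 0.00
```

arm_command --increments "0.2 0 4 40 0; 0.2 0 4 79 0; 0.2 0 5 117 0; 0.2 0 5 118 0; 0.2 0 5 118 0"

```text
t: 34.65
tool_pos: [0.6868, 0.0233, 0.1035]
orientation: [3.141, -0.058, -0.003]
force: [0.7, -0.2, 0.8]
opening: 0.0744
gripper_force: 0.0
```

arm_command --increments "0.8 0 0 0 0; 0.8 0 0 0 0; 0.8 0 0 0 0; 0.8 0 0 0 0; 0.8 0 0 0 0" --grip_force 12

```text
t: 35.15
tool_pos: [0.6881, 0.0238, 0.1042]
orientation: [3.141, -0.058, 0.001]
force: [-0.7, -0.3, -0.1]
opening: 0.0391
gripper_force: 0.0
```

arm_command --increments "0.8 0 0 0 0; 0.8 0 0 0 0; 0.8 0 0 0 0" --grip_force 15

```text
t: 35.45
tool_pos: [0.6881, 0.0247, 0.1038]
orientation: [-3.14, 0.058, -0.001]
force: [0.3, 5.8, -0.2]
opening: 0.0259
gripper_force: 15.0
```

```bash
python3 - <<'E'
from h import *
import h
p,s=pose(); print(p,s['opening'],s['force']); h.C=np.array([.5575,.031]); d=p[:2]-h.C; a=np.arctan2(d[1],d[0]); r=np.hypot(*d); print(a,r)
print('need',np.pi+a)
arc(a,a+np.pi,35,0.8,r=.13,z=p[2],start=p,hoff=p[3]-a)
E
```

```text
[ 0.68806237  0.02474834  0.10375649 -1.607502  ] 0.02587561616862694 [ 0.31227125  5.81077522 -0.19558193]
-0.047845987392832794 0.13071195225297425
need 3.09374666619696
0.8 -1 -12 -0 -0.09; 0.8 -3 -23 -0 -0.18; 0.8 -5 -35 -0 -0.27; 0.8 -8 -46 -0 -0.36; 0.8 -13 -57 -0 -0.45
0.8 -0 -12 -0 -0.09; 0.8 -2 -23 -0 -0.18; 0.8 -4 -35 -0 -0.27; 0.8 -8 -46 -0 -0.36; 0.8 -12 -57 -0 -0.45
0.8 -0 -12 -0 -0.09; 0.8 -2 -23 -0 -0.18; 0.8 -4 -35 -0 -0.27; 0.8 -8 -46 -0 -0.36; 0.8 -12 -57 -0 -0.45
0.8 -0 -12 -0 -0.09; 0.8 -2 -23 -0 -0.18; 0.8 -4 -35 -0 -0.27; 0.8 -8 -46 -0 -0.36; 0.8 -12 -57 -0 -0.45
0.8 -0 -12 -0 -0.09; 0.8 -2 -23 -0 -0.18; 0.8 -4 -35 -0 -0.27; 0.8 -8 -46 -0 -0.36; 0.8 -12 -57 -0 -0.45
0.8 -0 -12 -0 -0.09; 0.8 -2 -23 -0 -0.18; 0.8 -4 -35 -0 -0.27; 0.8 -8 -46 -0 -0.36; 0.8 -12 -57 -0 -0.45
0.8 -0 -12 -0 -0.09; 0.8 -2 -23 -0 -0.18; 0.8 -4 -35 -0 -0.27; 0.8 -8 -46 -0 -0.36; 0.8 -12 -57 -0 -0.45
```

arm_command --increments "0.8 -1 -12 0 -0.09; 0.8 -3 -23 0 -0.18; 0.8 -5 -35 0 -0.27; 0.8 -8 -46 0 -0.36; 0.8 -13 -57 0 -0.45"

```text
t: 35.95
tool_pos: [0.6777, 0.0801, 0.1037]
orientation: [3.072, 0.648, 0.002]
force: [4.7, -2.9, -2.2]
opening: 0.0254
gripper_force: 15.0
```

arm_command --increments "0.8 0 -12 0 -0.09; 0.8 -2 -23 0 -0.18; 0.8 -4 -35 0 -0.27; 0.8 -8 -46 0 -0.36; 0.8 -12 -57 0 -0.45"

```text
t: 36.45
tool_pos: [0.6436, 0.1278, 0.1037]
orientation: [2.85, 1.318, 0.001]
force: [1.1, -4.8, 0.4]
opening: 0.0257
gripper_force: 15.0
```

```bash
python3 - <<'E'
from h import *
import h
p,s=pose(); print(p,s['opening'],s['force']); h.C=np.array([.5575,.031]); d=p[:2]-h.C; a=np.arctan2(d[1],d[0]); r=np.hypot(*d); print(a,r)
arc(a,3.094,25,0.8,r=.13,z=p[2],start=p,hoff=-1.56)
E
```

```text
[ 0.64355364  0.12783105  0.10370007 -0.70452421] 0.025663627157847188 [ 1.13584224 -4.84972162  0.36943295]
0.8442601634333642 0.12954335967174477
0.8 0 -12 -0 -0.08; 0.8 -1 -23 -0 -0.17; 0.8 -3 -35 -0 -0.26; 0.8 -7 -46 -0 -0.35; 0.8 -11 -57 -0 -0.44
0.8 -0 -12 -0 -0.09; 0.8 -2 -23 -0 -0.18; 0.8 -4 -35 -0 -0.27; 0.8 -8 -46 -0 -0.36; 0.8 -12 -57 -0 -0.45
0.8 -0 -12 -0 -0.09; 0.8 -2 -23 -0 -0.18; 0.8 -4 -35 -0 -0.27; 0.8 -8 -46 -0 -0.36; 0.8 -12 -57 -0 -0.45
0.8 -0 -12 -0 -0.09; 0.8 -2 -23 -0 -0.18; 0.8 -4 -35 -0 -0.27; 0.8 -8 -46 -0 -0.36; 0.8 -12 -57 -0 -0.45
0.8 -0 -12 -0 -0.09; 0.8 -2 -23 -0 -0.18; 0.8 -4 -35 -0 -0.27; 0.8 -8 -46 -0 -0.36; 0.8 -12 -57 -0 -0.45
```

arm_command --increments "0.8 0 -12 0 -0.09; 0.8 -2 -23 0 -0.18; 0.8 -4 -35 0 -0.27; 0.8 -8 -46 0 -0.36; 0.8 -12 -57 0 -0.45"

```text
t: 36.95
tool_pos: [0.5922, 0.1555, 0.1037]
orientation: [2.484, 1.92, -0.0]
force: [2.2, -6.4, 0.7]
opening: 0.0255
gripper_force: 15.0
```

arm_command --increments "0.8 0 -12 0 -0.09; 0.8 -2 -23 0 -0.18; 0.8 -4 -35 0 -0.27; 0.8 -8 -46 0 -0.36; 0.8 -12 -57 0 -0.45"

```text
t: 37.45
tool_pos: [0.5342, 0.158, 0.1037]
orientation: [1.992, 2.425, -0.001]
force: [4.9, -8.1, -2.1]
opening: 0.026
gripper_force: 15.0
```

arm_command --increments "0.8 0 -12 0 -0.09; 0.8 -2 -23 0 -0.18; 0.8 -4 -35 0 -0.27; 0.8 -8 -46 0 -0.36; 0.8 -12 -57 0 -0.45"

```text
t: 37.95
tool_pos: [0.4809, 0.1352, 0.1037]
orientation: [1.401, 2.808, -0.002]
force: [7.9, -8.4, -4.8]
opening: 0.0255
gripper_force: 15.0
```

```bash
python3 - <<'E'
from h import *
import h
p,s=pose(); print(p,s['opening'],s['force']); h.C=np.array([.5575,.031]); d=p[:2]-h.C; a=np.arctan2(d[1],d[0]); r=np.hypot(*d); print(a,r)
arc(a,3.094,10,0.8,r=.13,z=p[2],start=p,hoff=-1.56)
E
```

```text
[0.48094797 0.13515394 0.10367405 0.6451864 ] 0.025496079325389016 [ 7.92944249 -8.41220973 -4.75441308]
2.2046211972993417 0.12926042201998214
0.8 0 -12 -0 -0.09; 0.8 -1 -23 -0 -0.18; 0.8 -3 -34 -0 -0.27; 0.8 -7 -45 -0 -0.36; 0.8 -11 -56 -0 -0.44
0.8 -0 -12 -0 -0.09; 0.8 -2 -23 -0 -0.18; 0.8 -4 -34 -0 -0.27; 0.8 -8 -45 -0 -0.36; 0.8 -12 -56 -0 -0.44
```

arm_command --increments "0.8 0 -12 0 -0.09; 0.8 -1 -23 0 -0.18; 0.8 -3 -34 0 -0.27; 0.8 -7 -45 0 -0.36; 0.8 -11 -56 0 -0.44"

```text
t: 38.45
tool_pos: [0.4433, 0.0932, 0.1038]
orientation: [0.754, 3.045, -0.001]
force: [13.4, -3.3, -10.4]
opening: 0.0259
gripper_force: 15.0
```

```bash
python3 - <<'E'
from h import *
import h
p,s=pose(); print(p,s['opening'],s['force']); h.C=np.array([.5575,.031]); d=p[:2]-h.C; a=np.arctan2(d[1],d[0]); r=np.hypot(*d); print(a,r)
arc(a,3.094,5,0.8,r=.13,z=p[2],start=p,hoff=-1.56)
E
```

```text
[0.44331315 0.09321934 0.10378508 1.08534502] 0.025891095376416547 [ 13.44642086  -3.31672443 -10.36255305]
2.6426806768033986 0.13003801086311592
0.8 -0 -12 -0 -0.09; 0.8 -2 -23 -0 -0.18; 0.8 -4 -35 -0 -0.27; 0.8 -8 -46 -0 -0.36; 0.8 -12 -57 -0 -0.45
```

arm_command --increments "0.8 0 -12 0 -0.09; 0.8 -2 -23 0 -0.18; 0.8 -4 -35 0 -0.27; 0.8 -8 -46 0 -0.36; 0.8 -12 -57 0 -0.45"

```text
t: 38.95
tool_pos: [0.4269, 0.0391, 0.1038]
orientation: [0.056, 3.138, 0.004]
force: [11.9, 7.3, -9.2]
opening: 0.0259
gripper_force: 15.0
```

arm_command --increments "0.8 0 0 0 0; 0.8 0 0 0 0; 0.8 0 0 0 0"

```text
t: 39.25
tool_pos: [0.4267, 0.0362, 0.1039]
orientation: [0.062, 3.139, -0.007]
force: [5.9, -11.4, -4.0]
opening: 0.0256
gripper_force: 15.0
```

arm_command --increments "0.4 0 0 0 0; 0.4 0 0 0 0; 0.4 0 0 0 0; 0.2 0 0 0 0; 0.2 0 0 0 0"

```text
t: 39.75
tool_pos: [0.4257, 0.0387, 0.1036]
orientation: [-0.061, -3.141, -0.0]
force: [-0.6, -0.1, 0.5]
opening: 0.0613
gripper_force: 0.0
```

arm_command --increments "0.2 0 0 -30 0; 0.2 0 0 -70 0; 0.2 0 0 -110 0; 0.2 0 0 -110 0"

```text
t: 40.15
tool_pos: [0.4289, 0.0386, 0.22]
orientation: [0.06, 3.131, -0.0]
force: [1.6, -0.1, -0.1]
opening: 0.0745
gripper_force: 0.0
```

```bash
python3 - <<'E'
from h import *
p,s=pose(); print(p,s['opening'],s['force'])
S=robot.read_camera('scene'); cv2.imwrite('pics/s8raw.png',S); cv2.imwrite('pics/s8.png',cv2.resize(S[150:300,200:400],(800,600),interpolation=cv2.INTER_CUBIC))
T=robot.read_camera('top'); cv2.imwrite('pics/top8raw.png',T)
E
```

```text
[0.42890674 0.03859536 0.21998495 1.53226915] 0.07445300238072537 [ 1.59265569 -0.0990785  -0.06501721]
```

View pics/s8.png

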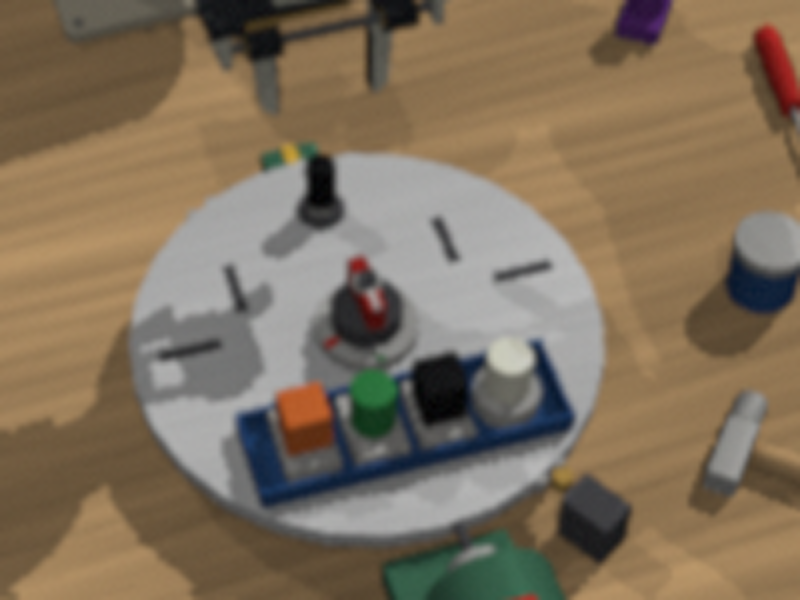

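The tray faces the drill with all four mounts upright, and the collar is still on green. I check the disc angle numerically and plan the collar grip.

```bash
python3 - <<'E'
from h import *
np.set_printoptions(precision=4,suppress=True)
for f,xs in(('pics/top3raw.png',(190,330)),('pics/top7raw.png',(190,330)),('pics/top8raw.png',(190,330))):
    im=cv2.imread(f); m=cv2.inRange(cv2.cvtColor(im,cv2.COLOR_BGR2HSV),(105,120,30),(125,255,255))[:,xs[0]:xs[1]]
    m=cv2.morphologyEx(m,cv2.MORPH_CLOSE,np.ones((3,3)));k,l,st,ce=cv2.connectedComponentsWithStats(m); i=1+np.argmax(st[1:,4])
    b=cv2.boxPoints(cv2.minAreaRect(cv2.convexHull(np.argwhere(l==i)[:,::-1].astype(np.int32))))+(xs[0],0); q=onplane('top',b,.076)[:,:2]
    e=q-np.roll(q,1,0); e=e[np.linalg.norm(e,axis=1)>.15]; print(f,st[i],q.mean(0),[round(float(np.arctan2(v[1],v[0])%np.pi),3) for v in e])
plan([(.557,.031,.22,1.53)],.3); plan([(.557,.031,.118,1.53)],.3,start=(.557,.031,.22,1.53))
E
```

```text
pics/top3raw.png [  26  200   91   31 2553] [0.4567 0.0363] [1.526, 1.524]
pics/top7raw.png [  27  201   91   29 1061] [0.4564 0.0339] [1.552, 1.553]
pics/top8raw.png [ 30 131  88  29 714] [0.6551 0.0276] [1.529, 1.528]
0.3 -44 -1 -2 0.00; 0.3 -87 -2 -4 0.00; 0.3 -131 -3 -5 0.00
0.3 0 0 34 -0.00; 0.3 0 0 68 -0.00; 0.3 0 0 102 -0.00
```

arm_command --increments "0.3 -44 -1 -2 0; 0.3 -87 -2 -4 0; 0.3 -131 -3 -5 0; 0.3 -131 -3 -5 0; 0.3 -131 -3 -5 0"

```text
t: 40.75
tool_pos: [0.5555, 0.0305, 0.2152]
orientation: [-0.061, -3.135, -0.0]
force: [-0.3, -0.0, 0.5]
opening: 0.0654
gripper_force: 0.0
```

```bash
python3 - <<'E'
from h import *
print(pose()[0]); plan([(.5565,.031,.118,1.53)],.3)
E
```

```text
[0.5554987  0.03049504 0.21523764 1.53189205]
0.3 -0 0 32 0.00; 0.3 -1 0 65 0.00; 0.3 -1 1 97 0.00
```

arm_command --increments "0.3 0 0 32 0; 0.3 0 0 65 0; 0.3 0 1 97 0; 0.3 0 1 97 0; 0.3 0 1 98 0"

```text
t: 41.25
tool_pos: [0.5555, 0.0316, 0.1211]
orientation: [-0.061, -3.14, 0.0]
force: [-0.3, -0.6, -0.3]
opening: 0.0654
gripper_force: 0.0
```

arm_command --increments "1 0 0 0 0; 1 0 0 0 0; 1 0 0 0 0; 1 0 0 0 0; 1 0 0 0 0" --grip_force 20

```text
t: 41.75
tool_pos: [0.5568, 0.0315, 0.1211]
orientation: [0.061, 3.14, -0.0]
force: [0.3, -0.1, -0.4]
opening: 0.0294
gripper_force: 0.0
```

arm_command --increments "1 0 0 0 0; 1 0 0 0 0; 1 0 0 0 0; 1 0 0 0 0"

```text
t: 42.15
tool_pos: [0.5565, 0.0301, 0.1206]
orientation: [-0.061, -3.141, 0.004]
force: [-1.1, -7.2, 1.5]
opening: 0.0157
gripper_force: 20.0
```

arm_command --increments "1 0 0 0 0.12; 1 0 0 0 0.24; 1 0 0 0 0.36; 1 0 0 0 0.48; 1 0 0 0 0.60"

```text
t: 42.65
tool_pos: [0.5567, 0.0308, 0.1207]
orientation: [0.994, 2.98, -0.002]
force: [1.4, -3.8, 0.1]
opening: 0.016
gripper_force: 20.0
```

arm_command --increments "1 0 0 0 0.12; 1 0 0 0 0.24; 1 0 0 0 0.36; 1 0 0 0 0.48; 1 0 0 0 0.60"

```text
t: 43.15
tool_pos: [0.5573, 0.0312, 0.1207]
orientation: [1.829, 2.552, 0.001]
force: [4.7, -0.7, -3.4]
opening: 0.0161
gripper_force: 20.0
```

arm_command --increments "1 0 0 0 0; 1 0 0 0 0; 0.3 0 0 0 0; 0.3 0 0 0 0; 0.3 0 0 0 0"

```text
t: 43.65
tool_pos: [0.5563, 0.0315, 0.1205]
orientation: [-1.823, -2.558, 0.0]
force: [0.1, 0.7, 0.2]
opening: 0.0354
gripper_force: 0.0
```

arm_command --increments "0.3 0 0 0 0; 0.3 0 0 -30 0; 0.3 0 0 -70 0; 0.3 0 0 -100 0; 0.3 0 0 -100 0"

```text
t: 44.15
tool_pos: [0.5593, 0.0314, 0.2266]
orientation: [1.819, 2.552, 0.008]
force: [1.6, -0.0, 0.2]
opening: 0.0648
gripper_force: 0.0
```

```bash
python3 - <<'E'
from h import *
p,s=pose(); print(p,s['opening'],s['force'])
plan([(.50,.25,.25,.7)],.3)
E
```

```text
[0.55934506 0.0314471  0.22660192 0.33214037] 0.0647577928748382 [ 1.55936867e+00 -1.12160389e-03  1.99925282e-01]
0.3 38 3 -4 -0.06; 0.3 75 5 -8 -0.12; 0.3 113 8 -12 -0.18; 0.3 151 10 -16 -0.25; 0.3 188 13 -19 -0.31
0.3 35 14 -4 -0.06
```

arm_command --increments "0.3 38 3 -4 -0.06; 0.3 75 5 -8 -0.12; 0.3 113 8 -12 -0.18; 0.3 151 10 -16 -0.25; 0.3 188 13 -19 -0.31"

```text
t: 44.65
tool_pos: [0.5067, 0.2148, 0.2391]
orientation: [-1.403, -2.81, 0.001]
force: [0.8, 0.7, 0.7]
opening: 0.0651
gripper_force: 0.0
```

arm_command --increments "0.3 35 14 -4 -0.06; 0.3 35 14 -4 -0.06; 0.3 35 14 -4 -0.06"

```text
t: 44.95
tool_pos: [0.4973, 0.2503, 0.2429]
orientation: [-1.32, -2.85, 0.001]
force: [-0.7, -0.8, 0.4]
opening: 0.0652
gripper_force: 0.0
```

```bash
python3 - <<'E'
from h import *
T=robot.read_camera('top');S=robot.read_camera('scene')
cv2.imwrite('pics/f.png',np.hstack([cv2.resize(T[115:235,195:335],(400,343),interpolation=cv2.INTER_CUBIC),cv2.resize(S[180:283,220:340],(400,343),interpolation=cv2.INTER_CUBIC)]))
E
```

```text
(no output)
```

View pics/f.png

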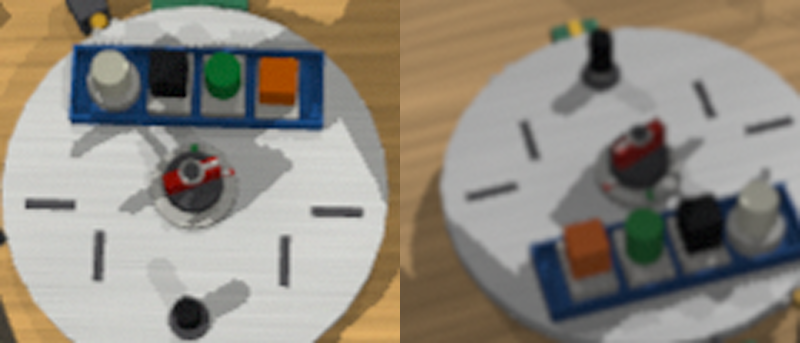

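The pointer (left view, 217,167) lines up with the red mark (229,172). The tray faces the drill, all four mounts are upright, and the arm is clear.

```bash
python3 -c "
from plant import robot
print(robot.close_job())"
```

```text
the job is handed in; nothing more can be done
None
```

I handed the job in with all four mounts present (black, orange, green, white hub) upright in the tray, the disc turned to the drill and the collar at its red mark; the last pictures showed this, but no verdict came back.

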